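# Unhook the draining staining rack with the lifting fork and pack it

## Task

The larger staining rack, the one with slides in it, is hanging to drain and must not be touched by the gripper. Pick up the lifting fork, lift the rack by its bail up and off its hook, carry it upright to the carrying box and set it down gently between the two upright cheeks in the free bay (they are seldom exactly centred, so look or feel for the gap) until it stands flat on the rubber pad. Then lay the fork back on its mat the way it lay, and leave the small rack and the things in the other bays alone.

Things in the scene. Friction and masses are not known exactly. Their poses are not given: they have to be found in the camera images.
- rack: Steel staining rack (the larger of the two hanging, filled with glass slides): frame 60 (x) x 80 (y) x 40 mm high, its lowest 8 mm set in 1.5 mm all round, about 140 g. Fixed bail of 6 mm wire: legs at y = +-37 mm, x = 0, joined by a straight bar along y, its centre line 95 mm above the underside. Origin: centre of the underside, z up.
- rack_bail (a point): Middle of the bail's bar of the large rack (95 mm above its underside). It hangs on a hook by this point at the start.
- small_rack: Small empty rack, 44 x 54 x 30 mm, bail bar 80 mm above its underside, hanging on the other stand. Leave it. Origin: centre of the underside.
- stand_a: One of two alike, fixed drip stands; either may carry the large rack. Base plate 8 mm thick (x -5..95, y +-43 mm), post at x = 75 mm, 232 mm high; a 7 mm rod runs from it to -x, sinking to the hook's trough (centre line 185 mm up, at x = y = 0), then turns up at 45 degrees to a tip 14 mm further out and 14 mm higher. Origin: on the bench below the trough; +x towards the post.
- stand_b: The other drip stand, same form and frame as stand_a.
- stand_a_hook (a point): Trough of stand_a's hook, on the rod's centre line.
- stand_b_hook (a point): Trough of stand_b's hook, on the rod's centre line.
- fork: Lifting fork, 150 g, on its mat. Handle: grey bar 90 (x) x 18 (y) x 30 mm (z). A crosspiece at its +x end (x 44..52, 44 mm wide) carries two 6 mm prongs at y = +-17 mm; their centre line runs at z = 15 to x = 88, dips to a notch at x = 105, z = 9, rises to z = 15 at x = 118 and to the tip at x = 124, z = 21 mm. Origin: centre of the handle's underside, x towards the prongs, z up.
- fork_seat (a point): Point midway between the prongs at their notches, x = 105, z = 12 mm in the fork's frame: a wire across both prongs settles here (wire centre about z = 16 mm).
- mat: Black rubber mat 240 (x) x 70 (y) x 4 mm on the bench, on which the fork lies along x, its origin about 40 mm towards -x of the mat's centre. Origin: centre of the underside.
- box: White carrying box, fixed, outside 73 (x) x 352 (y) x 45 mm high, walls and floor 4 mm, three alike bays in a row along y, each 65 x 112 mm inside, centres 116 mm apart. Origin: centre of the underside.
- pad: Black rubber pad 64 x 110 x 3 mm on the floor of the free bay, same yaw as the box; origin: centre of its underside. On it stand two aluminium cheeks across the bay (each 4 mm thick, top 30 mm above the pad's underside, faces 83.5 mm apart in y): the rack goes down between them. They are adjustable: the middle of their gap is up to 10 mm off the pad's centre along y, not measured.
- jar: Glass jar, 54 mm across, 62 mm high, in one bay of the box. Leave it.
- tube_block: Aluminium block with capped tubes, 52 x 70 x 58 mm, in another bay. Leave it.
Not all that is in view belongs to the job. What is shaped like the fork but orange is not meant.

How it is judged:
By the outcome, as a careful person would: the job done as asked, in the order asked, and still so for the second after the job is handed in, with the robot touching nothing.
It also fails if it takes over 72 s, if anything falls off the work surface, if the arm or the gripper's body presses on something with over 40 N, if the wrist force passes 120 N, or if a joint passes its speed limit or range.

## Robot

A 6-joint arm with a two-finger parallel gripper is mounted at the origin on the work surface. World frame = base frame: x ahead of the robot, y to its left, z up, the work surface at z = 0. Lengths are in m, angles in rad, forces in N, time in s.
With the tool pointing down it reaches from about 0.425 to 0.95 m from the base axis. Payload 3.5 kg.
Tool frame: the origin (TCP) lies at the very end of the fingers, on their centre line; the grasp point (between the pads) lies 19 mm behind it (ctrl.pinch_z is the distance from the TCP to the grasp point, in m); z points along the fingers, y is the line along which they close (so a half turn about z gives the same grasp; the last joint's range is limited). The gripper opens to 85 mm and grips with 20 to 120 N. Pads are 22 mm wide; open, the fingers measure 114 mm over their backs; the gripper's body (76 mm by 85 mm) begins 54 mm behind the grasp point. The pads swing forward as they close: fully open they stand 13 mm farther back than shut.
Start: joints at [-1.377, 0.286, 1.577, -0, 1.279, -0.15], TCP at [0.228, -0.635, 0.231] pointing down, gripper open.
Joint ranges: [-2.77, 2.77], [-0.9, 2.22], [0.21, 2.48], [-1.53, 4.67], [0.24, 2.81], [-2.84, 2.84]. Speed limits (rad/s): [2.79, 2.79, 3.14, 3.14, 3.14, 3.14].

## Interface

Orientations are given as a unit quaternion [x, y, z, w].
In Python, from plant import ctrl gives the robot as it stands. The module is installed in compiled form; this text tells all that it offers.
- The arm moves only by the shell command python3 -m crank 'ROWS' [OPENING] [FORCE]. ROWS is JSON, a list of rows, each a list of 6 numbers: the shift along the tool's x, y, z in cm, then the turn, a rotation vector about the tool's x, y, z in rad. In form: [[tx, ty, tz, rx, ry, rz], ...]. A call has 1 to 10 rows; each row is the pose to reach, as a shift and turn from the pose commanded when the call began, along the tool's axes at that moment; what a row does not reach only later rows make up. A row lasts 1/10 s, in which the tool goes at most 50 mm and 8.59 degrees, less where a joint would pass 70% of its speed; a pose out of reach is approached as far as the arm can. A call with a gripper value outside its range is refused whole. OPENING is the opening, from 0 (shut) to 1 (fully open), set as the call begins (- or left out, the last holds). The fingers move at their own pace and stop on an object; FORCE is the grip in N (left out, the last holds). Time passes only in rows, so rows that repeat a pose let the fingers close. It gives the time, the measured TCP pose, the force, the opening and the grip force at its end, in the units of the state.
- ctrl.get_state(): the state, without advancing time (a new reading comes with each control period).
- ctrl.read_camera(name): name is "scene" or "top" or "wrist"; returns (picture, depth): 384x512x3 uint8, blue, green, red; 384x512 float32, m along the optical axis (not along the pixel's ray), 0 where there is no reading.
- ctrl.camera_info(name): a dict with "K" (3x3 intrinsics, pixels), "origin" and "orientation" of the camera in the world. Camera axes: x right, y down, z forward; pixel columns grow to the right and rows downward; lengths in m; the calibration is good to about 2 mm. The wrist camera is an equidistant fisheye: a pixel r from the principal point sees the ray r / f radians off the axis. A picture is of the moment at which its call begins: read the wrist's pose just before it. camera_info takes no time and is no camera call; for the wrist camera it gives the pose at the moment of the call.
- ctrl.sign_off(): hands the job in; it is judged then, once.
The state is a dict: "time": time; "qpos": joint angles; "dq": joint speeds; "joint_efforts": joint torques, N m; "eef_pos": TCP position; "tcp_rot": TCP orientation; "contact_force": force on the tool from outside, world axes, zero at the start; "wrist_torque": the same for the moment, N m; "opening": opening from 0.0 (shut) to 1.0 (fully open); "finger_force": force on a finger pad.
Only numpy, scipy, OpenCV 4.12 (cv2) and the standard library are available. Lean on these libraries where they do the work, as an engineer would, in place of code of your own. Each camera call takes 0.05 s, during which the arm holds its last target. There are 200 camera calls.

## Working session

There is one attempt and no reset: what is moved stays moved. The work goes in short steps, Python scripts to look and compute and a shell command to move; the robot and the scene stay as the last step left them, time stands still between calls to the robot, and variables do not carry over. Pictures are saved under pics/ and viewed, at most 10 in all, crops included, and the job is handed in when it is done.

```bash
mkdir -p pics
cat > h.py <<'E'
import numpy as np, cv2
from scipy.spatial.transform import Rotation as R
from plant import ctrl
def cam(n):
    i=ctrl.camera_info(n); im,d=ctrl.read_camera(n)
    return im,d,np.array(i["K"]),np.array(i["origin"]),R.from_quat(i["orientation"]).as_matrix()
def pts(d,K,o,Rm):
    v,u=np.indices(d.shape)
    P=np.stack([(u-K[0,2])/K[0,0]*d,(v-K[1,2])/K[1,1]*d,d],-1)@Rm.T+o
    P[d<=0]=np.nan
    return P
E
python3 - <<'E'
from h import *
s=ctrl.get_state(); print({k:np.round(v,3) for k,v in s.items()})
for n in("scene","top"):
    im,d,K,o,Rm=cam(n); cv2.imwrite(f"pics/{n}0.png",im); np.savez(f"{n}0.npz",im=im,d=d,K=K,o=o,R=Rm); print(n,K.round(1).tolist(),o.round(3),Rm.round(3).tolist())
E
```

```text
{'time': np.float64(0.0), 'qpos': array([-1.377,  0.287,  1.578,  0.   ,  1.279, -0.15 ]), 'dq': array([ 0.001,  0.001,  0.002, -0.001, -0.001, -0.001]), 'joint_efforts': array([ 0.0000e+00, -4.0598e+01, -2.9262e+01, -0.0000e+00,  6.0000e-03,
        0.0000e+00]), 'eef_pos': array([ 0.227, -0.635,  0.23 ]), 'tcp_rot': array([ 0.985,  0.171, -0.   , -0.001]), 'contact_force': array([-0.036, -0.145, -0.4  ]), 'wrist_torque': array([-0.012,  0.029, -0.008]), 'finger_force': np.float64(0.0), 'opening': np.float64(0.995)}
scene [[449.1, 0.0, 254.8], [0.0, 449.1, 192.9], [0.0, 0.0, 1.0]] [ 1.264 -0.137  1.194] [[0.151, 0.796, -0.586], [0.988, -0.129, 0.079], [-0.013, -0.592, -0.806]]
top [[455.6, 0.0, 253.6], [0.0, 455.6, 187.9], [0.0, 0.0, 1.0]] [ 0.258 -0.027  1.489] [[-0.006, -0.989, 0.15], [-1.0, 0.006, 0.001], [-0.002, -0.15, -0.989]]
```

View pics/scene0.png

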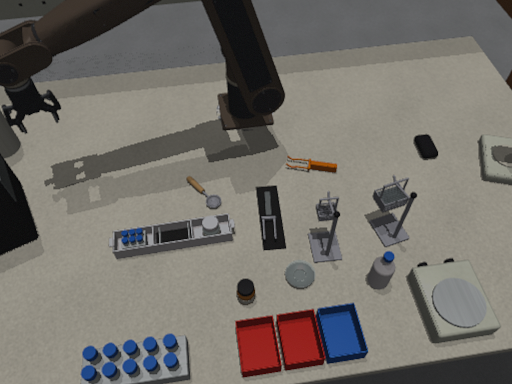

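View pics/top0.png

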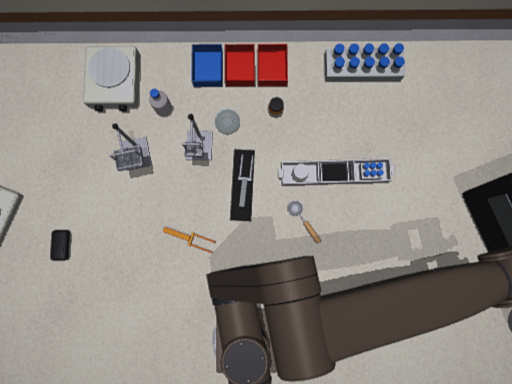

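The scene view shows the mat and grey fork at (270,215), the box at (175,235) with the free middle bay, the small rack at (327,208) and the large rack at (392,195). In the top view these are the mat at (242,185), the box at (335,172), the small rack at (195,140) and the large rack at (128,155). Next I'll zoom in and measure.

Run:
```python
from h import *
L={n:np.load(n+"0.npz") for n in("top","scene")}
t,s=L["top"]["im"],L["scene"]["im"]
a=cv2.resize(t[105:225,90:270],None,fx=4,fy=4,interpolation=cv2.INTER_CUBIC)[:, :720]
cv2.imwrite("pics/topc.png",a)
b=cv2.resize(s[170:270,230:430],None,fx=4,fy=4,interpolation=cv2.INTER_CUBIC); cv2.imwrite("pics/scc.png",b)
for n in L:
    z=L[n];P=pts(z["d"],z["K"],z["o"],z["R"]); z0=z
    im=z["im"].astype(int); 
    H=P[...,2]
    # mat: dark, low
    dark=(im.max(-1)<45)&(H<0.012)&(H>-.01)&(P[...,0]>.4)&(P[...,0]<.85)&(np.abs(P[...,1])<.5)
    nl,lab,st,ce=cv2.connectedComponentsWithStats(dark.astype(np.uint8))
    for i in range(1,nl):
        if st[i,4]>80:
            q=P[lab==i]; r=cv2.minAreaRect(q[:,:2].astype(np.float32)*1000); print(n,"dark",st[i],np.array(r[0]).round(1),np.array(r[1]).round(1),round(r[2],1),np.nanmedian(q[:,2]).round(4))
    hi=(H>0.008)&(P[...,0]>.4)&(P[...,0]<.9)&(np.abs(P[...,1])<.6)
    nl,lab,st,ce=cv2.connectedComponentsWithStats(hi.astype(np.uint8))
    for i in range(1,nl):
        if st[i,4]>60:
            q=P[lab==i]; r=cv2.minAreaRect(q[:,:2].astype(np.float32)*1000); print(n,"hi",st[i],np.array(r[0]).round(1),np.array(r[1]).round(1),round(r[2],1),"zmax",np.nanpercentile(q[:,2],[50,99]).round(4))
    g=P[hi==0]; print("bench",np.nanmedian(H[(np.abs(H)<.01)]))
```

```text
top dark [231 150  23  64 833] [506.   11.6] [ 63.9 215.1] 86.8 0.0034
top dark [323 164  24  16 343] [ 536.5 -292.9] [52.2 76.6] 0.2 0.0063
top hi [ 325   56   80   25 1702] [ 873.8 -399.6] [261.5  51.3] 89.8 zmax [0.0517 0.1097]
top hi [  83   61   56   51 2520] [821.7 448.6] [171.5 156.3] 90.0 zmax [0.0604 0.073 ]
top hi [191  62  32  25 242] [865.9 129.8] [ 66.8 101. ] 0.8 zmax [0.0375 0.0584]
top hi [224  62  31  24 226] [865.9  20.7] [99.9 64.8] 89.6 zmax [0.0403 0.0601]
top hi [258  63  30  23 231] [865.1 -90.6] [62.7 97.3] 0.5 zmax [0.0401 0.0604]
top hi [148  88  24  28 451] [770.4 284.6] [84.1 60.3] 25.3 zmax [0.0981 0.1535]
top hi [268  97  16  20 253] [749.1 -99.4] [48.9 50.1] 27.5 zmax [0.0663 0.0762]
top hi [214 108  26  25 289] [712.7  63.1] [84.9 85.9] 11.1 zmax [0.0125 0.0214]
top hi [182 113  30  47 614] [622.5 156.3] [ 82.1 114.2] 88.7 zmax [0.1293 0.231 ]
top hi [109 123  42  48 930] [607.3 365.3] [153.4  82.4] 10.9 zmax [0.1261 0.2293]
top hi [237 154  17  53 289] [509.7   6.4] [ 47. 178.] 85.3 zmax [0.029  0.0403]
top hi [ 278  158  117   27 1843] [ 533.  -292.4
[... 649 characters left out ...]
3  126   45 2691] [ 529.3 -290.9] [ 79.5 374.3] 1.7 zmax [0.0371 0.0694]
scene hi [367 251  28  38 721] [763.2 275.8] [59.3 49.9] 54.7 zmax [0.0955 0.1526]
scene hi [285 259  30  28 430] [708.3  62.7] [85.9 85.3] 61.5 zmax [0.0123 0.02  ]
scene hi [ 408  258   83   64 3353] [821.  447.9] [172.4 158.1] 89.9 zmax [0.062  0.0728]
scene hi [236 278  19  26 399] [ 750.1 -100.2] [49.7 48.8] 44.2 zmax [0.0668 0.0742]
scene hi [276 302  85  42 905] [865.9  75.1] [210.8  68.2] 89.9 zmax [0.0381 0.0586]
scene hi [235 315  42  31 354] [864.8 -90. ] [99.8 68.1] 89.3 zmax [0.0406 0.0583]
scene hi [  82  333  107   36 2082] [ 873.  -399.6] [ 53.8 260.4] 0.0 zmax [0.0647 0.1082]
bench 0.0006568561608388812
```

View pics/topc.png

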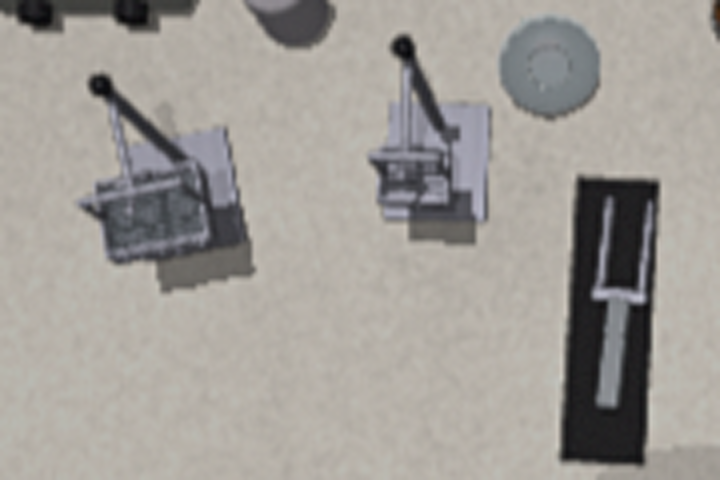

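View pics/scc.png

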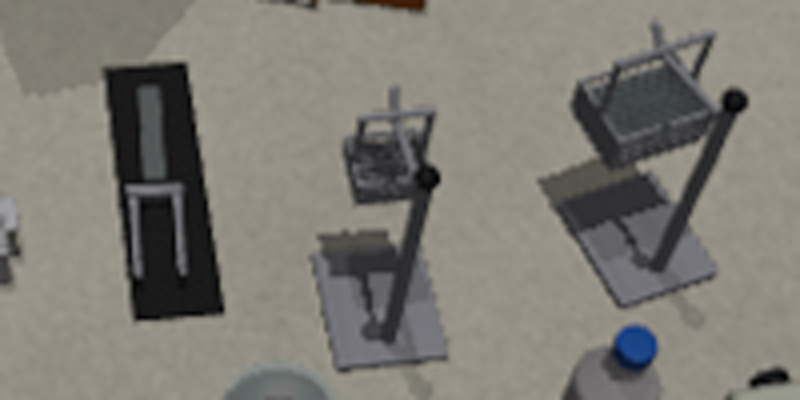

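```bash
cat >> h.py <<'E'
def ray_plane(uv,K,o,Rm,z):
    uv=np.atleast_2d(uv).astype(float)
    r=np.c_[(uv[:,0]-K[0,2])/K[0,0],(uv[:,1]-K[1,2])/K[1,1],np.ones(len(uv))]@Rm.T
    return o+r*((z-o[2])/r[:,2])[:,None]
def fish_rays(uv,K,Rm):
    uv=np.atleast_2d(uv).astype(float); a=(uv[:,0]-K[0,2])/K[0,0]; b=(uv[:,1]-K[1,2])/K[1,1]
    r=np.hypot(a,b); s=np.where(r>1e-9,np.sin(r)/np.maximum(r,1e-9),1)
    return np.c_[a*s,b*s,np.cos(r)]@Rm.T
def fish_plane(uv,K,o,Rm,z):
    r=fish_rays(uv,K,Rm); return o+r*((z-o[2])/r[:,2])[:,None]
def rel(p,yaw):
    "rows (cm, rad) to bring commanded tool (down) to world TCP p, tool x at yaw"
    s=ctrl.get_state(); T=R.from_quat(s["tcp_rot"]); want=R.from_euler('z',yaw)*R.from_euler('x',np.pi)
    return (T.inv().apply(np.array(p)-s["eef_pos"])*100).round(2),(T.inv()*want).as_rotvec().round(3)
E
python3 - <<'E'
from h import *
for n in("top","scene"):
    z=np.load(n+"0.npz");P=pts(z["d"],z["K"],z["o"],z["R"]);im=z["im"].astype(int);H=P[...,2]
    m=(im.min(-1)>70)&(H>.025)&(H<.045)&(P[...,0]>.40)&(P[...,0]<.56)&(np.abs(P[...,1]-.01)<.04)
    v,u=np.nonzero(m); q=ray_plane(np.c_[u,v],z["K"],z["o"],z["R"],.034)
    r=cv2.minAreaRect(q[:,:2].astype(np.float32)*1000); print(n,"handle",m.sum(),np.array(r[0]).round(1),np.array(r[1]).round(1),round(r[2],1),np.median(H[m]).round(4),cv2.fitLine(q[:,:2].astype(np.float32),cv2.DIST_L2,0,.01,.01).ravel().round(3))
    for c,rng in(("L",(.30,.45)),("S",(.08,.24))):
        w=(P[...,1]>rng[0])&(P[...,1]<rng[1])&(P[...,0]>.45)&(P[...,0]<.72)
        a=w&(H>.004)&(H<.012); q=P[a][:,:2].astype(np.float32)*1000
        r=cv2.minAreaRect(q);print(n,c,"base",a.sum(),np.array(r[0]).round(1),np.array(r[1]).round(1),round(r[2],1))
        a=w&(H>.17)&(H<.24); 
        for lo in np.arange(.165,.24,.008):
            k=w&(H>=lo)&(H<lo+.008)
            if k.sum()>2: print("  ",lo.round(3),k.sum(),(P[k].mean(0)*1000).round(1),(P[k].min(0)[:2]*1000).round(),(P[k].max(0)[:2]*1000).round())
p,y=[.47,.008,.26],-.07
print(rel(p,y))
E
```

```text
top handle 155 [490.1  10.4] [ 37.3 137.2] 77.4 0.0334 [ 0.987 -0.158  0.47   0.009]
top L base 392 [584.6 374.6] [259.4 148.6] 0.0
   0.165 8 [607.3 359.5 169.5] [553. 319.] [638. 392.]
   0.173 6 [594.5 368.7 176.8] [552. 321.] [632. 394.]
   0.181 23 [579.9 357.4 186.2] [553. 317.] [637. 394.]
   0.189 87 [577.3 361.  193.4] [550. 323.] [638. 394.]
   0.197 25 [587.9 361.5 198.8] [544. 318.] [634. 381.]
   0.205 7 [618.  366.  207.7] [545. 353.] [638. 372.]
   0.221 21 [632.7 369.8 226.4] [625. 364.] [641. 378.]
   0.229 11 [631.6 373.3 230.9] [627. 368.] [639. 378.]
top S base 602 [585.  160.8] [269.4 157.3] 0.1
   0.165 4 [621.6 143.1 168.1] [585. 133.] [658. 152.]
   0.173 5 [614.3 160.2 175.8] [586. 132.] [657. 182.]
   0.181 12 [609.9 155.6 186.1] [585. 134.] [661. 178.]
   0.189 73 [604.7 157.6 193.2] [570. 133.] [658. 183.]
   0.197 31 [621.3 156.8 199.8] [569. 135.] [657. 176.]
   0.205 3 [652.1 152.2 208.7] [642. 149.] [659. 155.]
   0.213 3 [655.7 150.8 219.7] [653. 148.] [659. 154.]
   0.221 18 [659.5 154.9 225.7] [652. 148.] [669. 162.]
   0.229 11 [659.9 154.9 232.1] 
[... 581 characters left out ...]
] [622. 362.] [640. 379.]
   0.229 17 [631.5 371.1 231.5] [627. 364.] [637. 379.]
scene S base 890 [585.5 159.5] [157.2 269.2] 89.6
   0.165 15 [635.8 156.3 168.7] [583. 134.] [663. 180.]
   0.173 14 [619.1 156.4 176.6] [584. 132.] [664. 183.]
   0.181 23 [615.3 156.1 185.4] [583. 132.] [663. 182.]
   0.189 76 [599.7 157.  193.6] [570. 131.] [665. 185.]
   0.197 28 [614.  156.7 199.8] [568. 136.] [663. 180.]
   0.205 9 [660.7 153.4 209.3] [655. 149.] [663. 159.]
   0.213 6 [661.3 154.1 217.1] [658. 148.] [665. 160.]
   0.221 23 [659.8 154.6 226.6] [651. 147.] [667. 164.]
   0.229 13 [657.8 154.7 231. ] [653. 149.] [662. 160.]
(array([ 44.51, -52.36,  -2.87]), array([-0.002,  0.   ,  0.414]))
```

```bash
python3 -m crank '[[4,-5,-0.5,0,0,0.05],[8,-10,-1,0,0,0.1],[12,-15,-1.5,0,0,0.15],[16,-20,-2,0,0,0.2],[20,-25,-2.5,0,0,0.25],[24,-30,-3,0,0,0.3],[28,-35,-3,0,0,0.35],[32,-40,-3,0,0,0.41],[36,-44,-3,0,0,0.41],[38,-47,-3,0,0,0.41]]' 1
python3 - <<'E'
from h import *
print(rel([.47,.008,.26],-.07))
E
```

```text
time: 1.1
eef_pos: [0.3918, -0.1623, 0.2597]
tcp_rot: [0.999, -0.033, 0.0, 0.0]
contact_force: [0.1, 0.3, -0.2]
opening: 0.999
finger_force: 0.0
(array([  6.66, -17.51,  -0.03]), array([ 0.   , -0.   ,  0.003]))
```

```bash
python3 -m crank '[[2,-5,0,0,0,0],[4,-10,0,0,0,0],[6,-15,0,0,0,0],[6.7,-17.5,0,0,0,0],[6.7,-17.5,0,0,0,0],[6.7,-17.5,0,0,0,0]]'
python3 - <<'E'
from h import *
im,d,K,o,Rm=cam("wrist"); np.savez("w1.npz",im=im,d=d,K=K,o=o,R=Rm); cv2.imwrite("pics/w1.png",im)
print(ctrl.get_state()["eef_pos"],K.round(1).tolist(),o,Rm.round(3).tolist())
E
```

```text
time: 1.7
eef_pos: [0.4699, 0.0065, 0.2593]
tcp_rot: [0.999, -0.032, -0.001, 0.0]
contact_force: [-0.7, 0.0, 0.4]
opening: 1.0
finger_force: 0.0
[0.46984927 0.00572373 0.25936081] [[297.3, 0.0, 258.4], [0.0, 297.3, 192.4], [0.0, 0.0, 1.0]] [0.54078506 0.00260611 0.40086356] [[-0.064, -0.957, -0.283], [-0.998, 0.061, 0.018], [0.0, 0.283, -0.959]]
```

View pics/w1.png

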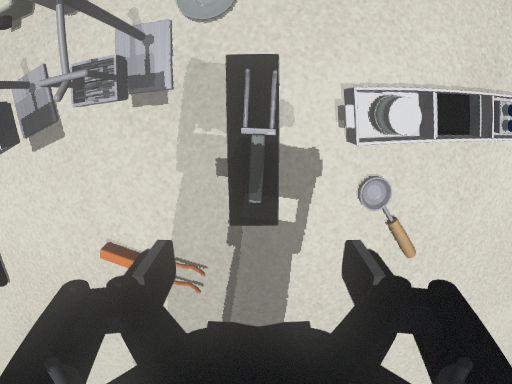

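The wrist view shows the fork's handle at (257,168), its crosspiece at (258,131) and its prongs up to about (247,70) and (274,70). Next I'll measure the fork.

Run:
```python
from h import *
z=np.load("w1.npz");im=z["im"];K,o,Rm,d=z["K"],z["o"],z["R"],z["d"]
g=im.astype(int).max(-1)
sub=np.zeros(g.shape,bool); sub[60:222,231:277]=1
bright=(g>50)&sub&(im.astype(int).min(-1)>35)
n,l,st,_=cv2.connectedComponentsWithStats(bright.astype(np.uint8)); i=1+np.argmax(st[1:,4]); print(st[1:].tolist())
m=l==i
v,u=np.nonzero(m)
r=fish_rays(np.c_[u,v],K,Rm); dep=d[v,u]; ax=Rm[:,2]; Pw=o+r*(dep/(r@ax))[:,None]
# sections per row
for row in range(62,206,6):
    c=u[v==row]
    if len(c): 
        k=v==row; zz=.034 if row>134 else (.019+.003)
        e=fish_plane([[c.min()-.5,row],[c.max()+.5,row]],K,o,Rm,zz); print(row,c.min(),c.max(),(e[:,:2]*1000).round(1).tolist(),(np.nanmedian(Pw[k],0)*1000).round(1), np.median(g[row,c]))
k=(v>140)&(v<196); q=fish_plane(np.c_[u[k],v[k]],K,o,Rm,.034)[:,:2].astype(np.float32)*1000
r=cv2.minAreaRect(q);print(r)
```

```text
[[231, 60, 46, 162, 7174]]
62 231 276 [[601.2, 33.7], [597.2, -23.7]] [601.9   5.1   3.1] 71.0
68 231 276 [[593.4, 34.2], [589.4, -23.2]] [593.7   5.6   3.1] 68.5
74 231 276 [[585.6, 34.7], [581.7, -22.7]] [585.1   6.1   3.2] 67.0
80 231 276 [[577.9, 35.2], [574.0, -22.3]] [577.1   5.3   3.2] 66.5
86 231 276 [[570.2, 35.7], [566.3, -21.8]] [569.1   7.2   3.2] 65.0
92 231 276 [[562.5, 36.3], [558.6, -21.3]] [561.1   7.7   3.2] 64.5
98 231 276 [[554.8, 36.8], [550.9, -20.9]] [553.2   8.2   3.3] 63.0
104 231 276 [[547.2, 37.4], [543.3, -20.4]] [545.2   8.7   3.4] 63.0
110 231 276 [[539.5, 37.9], [535.7, -20.0]] [537.2   9.3   3.4] 63.0
116 231 276 [[531.9, 38.5], [528.0, -19.5]] [529.2   7.2   3.6] 62.5
122 231 276 [[524.2, 39.1], [520.4, -19.1]] [521.1  10.3   3.5] 62.0
128 231 276 [[516.6, 39.6], [512.7, -18.7]] [514.5  10.4  22.8] 107.5
134 231 276 [[508.9, 40.2], [505.0, -18.2]] [506.2   9.6  23.5] 78.0
140 231 276 [[502.4, 39.6], [498.6, -17.2]] [498.3  11.2   3.8] 62.0
146 231 276 [[494.9, 40.3], [491.1, -16.8]] [490.2  10.5   3.1] 57.5
152 231 276 [[487.3, 40.9], [483.6, -16.4]] [482.2  11.    3.8] 57.0
158 231 276 [[479.7, 41.5], [476.0, -16.0]] [473.7  12.8   3.5] 55.0
164 231 276 [[472.1, 42.1], [468.3, -15.6]] [465.7  11.4   4.3] 55.0
170 231 276 [[464.4, 42.8], [460.6, -15.2]] [457.4  13.8   3.8] 56.0
176 231 276 [[456.6, 43.5], [452.8, -14.8]] [449.1  16.2   3.5] 55.0
182 231 274 [[448.8, 44.2], [445.1, -11.9]] [440.5  16.1   3.8] 55.5
188 231 276 [[440.8, 44.9], [437.0, -14.1]] [431.9  17.3   3.9] 55.0
194 231 276 [[432.8, 45.6], [429.0, -13.7]] [423.2  19.8   3.6] 56.0
200 231 276 [[424.7, 46.4], [420.9, -13.3]] [414.3  16.5   3.8] 58.0
((464.4480285644531, 13.82126235961914), (58.175537109375, 69.92249298095703), 86.34004211425781)
```

```bash
cat >> h.py <<'E'
def fish_pts(d,K,o,Rm):
    v,u=np.indices(d.shape); r=fish_rays(np.c_[u.ravel(),v.ravel()],K,Rm)
    P=(o+r*(d.ravel()/(r@Rm[:,2]))[:,None]).reshape(d.shape+(3,)); P[d<=0]=np.nan; return P
E
python3 - <<'E'
from h import *
z=np.load("w1.npz");K,o,Rm,d=z["K"],z["o"],z["R"],z["d"]
P=fish_pts(d,K,o,Rm); H=P[...,2]
w=(P[...,0]>.40)&(P[...,0]<.62)&(abs(P[...,1]-.008)<.032)
h=w&(H>.026)&(H<.05); q=P[h]*1000; print(h.sum(),np.median(q,0).round(1),cv2.minAreaRect(q[:,:2].astype(np.float32)),cv2.fitLine(q[:,:2].astype(np.float32),2,0,.01,.01).ravel())
p=w&(H>.009)&(H<=.0265); q=P[p]*1000
f=P[p|h]*1000
for a in range(410,600,10):
    k=(f[:,0]>=a)&(f[:,0]<a+10)
    if k.any(): print(a,k.sum(),f[k][:,1].min().round(1),f[k][:,1].max().round(1),f[k][:,1].mean().round(1),"z",np.median(f[k][:,2]).round(1))
# rack view
L=(H>.18)&(H<.24)&(P[...,1]>.28)&(P[...,1]<.46); print(L.sum(), np.nanmean(P[L],0) if L.any() else 0)
b=(P[...,1]<-.08)&(P[...,1]>-.5)&(P[...,0]>.45)&(P[...,0]<.62)
for nm,a in(("rim",b&(H>.04)&(H<.05)),("pad",b&(H<.03)&(H>.005)),("cheek",b&(H>.031)&(H<.04))):
    print(nm,a.sum(),cv2.minAreaRect(P[a][:,:2].astype(np.float32)*1000))
E
```

```text
983 [465.9  10.2  32.9] ((503.4090576171875, 3.5406360626220703), (37.09514617919922, 169.97613525390625), 84.24730682373047) [ 9.92205381e-01 -1.24613464e-01  4.66368195e+02  9.89422512e+00]
410 9 8.3 20.0 13.9 z 32.7
420 99 6.3 23.8 14.8 z 33.1
430 101 4.4 21.9 13.2 z 33.0
440 108 3.8 21.1 12.4 z 33.0
450 112 1.9 20.4 11.6 z 32.8
460 110 1.3 18.3 9.8 z 33.0
470 110 -0.6 17.7 9.0 z 32.8
480 120 -1.1 17.0 7.9 z 32.9
490 111 -1.7 15.0 6.5 z 32.8
500 178 -16.5 26.6 2.8 z 26.2
510 182 -16.6 26.6 6.1 z 23.6
520 75 -16.5 23.5 4.1 z 20.3
530 72 -17.2 22.8 4.4 z 20.6
540 69 -17.8 22.1 2.6 z 20.9
550 75 -19.8 20.1 0.9 z 19.1
560 73 -20.4 19.7 -2.1 z 15.9
570 70 -22.0 17.7 -4.3 z 18.5
580 60 -23.4 15.6 -2.4 z 24.9
590 1 13.6 13.6 13.6 z 24.8
0 0
rim 1863 ((528.9671020507812, -250.55902099609375), (73.88236236572266, 295.0831604003906), 1.379223108291626)
pad 2993 ((531.6294555664062, -275.3206787109375), (72.98944091796875, 322.381103515625), 1.948786973953247)
cheek 1244 ((530.3853149414062, -255.18887329101562), (69.79753112792969, 301.41265869140625), 1.7653999328613281)
```

Run:
```python
from h import *
print(rel([.485,.008,.008],-.115))
```

```text
(array([ 1.52, -0.34, 25.13]), array([0.   , 0.001, 0.049]))
```

```bash
python3 -m crank '[[0.5,-0.1,5,0,0,0.02],[1.5,-0.3,10,0,0,0.05],[1.5,-0.3,15,0,0,0.05],[1.5,-0.3,20,0,0,0.05],[1.5,-0.3,23,0,0,0.05],[1.5,-0.3,24.5,0,0,0.05],[1.5,-0.3,25.1,0,0,0.05],[1.5,-0.3,25.1,0,0,0.05]]'
python3 -m crank '[[0,0,0,0,0,0],[0,0,0,0,0,0],[0,0,0,0,0,0],[0,0,0,0,0,0],[0,0,0,0,0,0],[0,0,0,0,0,0],[0,0,0,0,0,0],[0,0,0,0,0,0]]' 0 100
python3 - <<'E'
from h import *
print(rel([.485,.008,.008],-.115)); s=ctrl.get_state(); print(s["eef_pos"],R.from_quat(s["tcp_rot"]).as_matrix()[:,0],s["finger_force"])
E
```

```text
time: 2.55
eef_pos: [0.4849, 0.0068, 0.0084]
tcp_rot: [0.998, -0.059, -0.001, -0.0]
contact_force: [0.3, 0.1, -0.5]
opening: 1.002
finger_force: 0.0
time: 3.35
eef_pos: [0.486, 0.0079, 0.0097]
tcp_rot: [0.998, -0.058, 0.0, 0.0]
contact_force: [-1.5, 0.8, 5.6]
opening: 0.191
finger_force: 98.6
(array([-0.1 , -0.  ,  0.17]), array([ 0.   , -0.001, -0.001]))
[0.48597979 0.0078595  0.00973466] [ 9.93298331e-01 -1.15575894e-01  7.98729950e-04] 98.58777523040771
```

```bash
python3 -m crank '[[0,0,-2,0,0,0],[0,0,-6,0,0,0],[0,0,-11,0,0,0],[-1,-1,-16,0,0,0],[-3,-4,-20,0,0,-0.05],[-4.5,-8,-22,0,0,-0.1],[-6,-12,-24,0,0,-0.15],[-7,-16.5,-24,0,0,-0.2],[-8,-21,-24,0,0,-0.25],[-9,-25,-24,0,0,-0.27]]'
python3 -m crank '[[-0.5,-4,0,0,0,0],[-0.5,-7.5,0,0,0,0],[-0.5,-7.5,0,0,0,0],[-0.5,-7.5,0,0,0,0],[-0.5,-7.5,0,0,0,0]]'
python3 - <<'E'
from h import *
s=ctrl.get_state()
im,d,K,o,Rm=cam("wrist"); np.savez("w2.npz",im=im,d=d,K=K,o=o,R=Rm,p=s["eef_pos"],q=s["tcp_rot"]); cv2.imwrite("pics/w2.png",im)
E
```

```text
time: 4.35
eef_pos: [0.4239, 0.2686, 0.2483]
tcp_rot: [0.997, 0.078, -0.0, -0.0]
contact_force: [0.4, -0.2, -2.2]
opening: 0.189
finger_force: 97.9
time: 4.85
eef_pos: [0.4084, 0.3392, 0.2481]
tcp_rot: [0.997, 0.077, -0.001, 0.0]
contact_force: [-0.3, 0.4, -2.4]
opening: 0.193
finger_force: 98.2
```

View pics/w2.png

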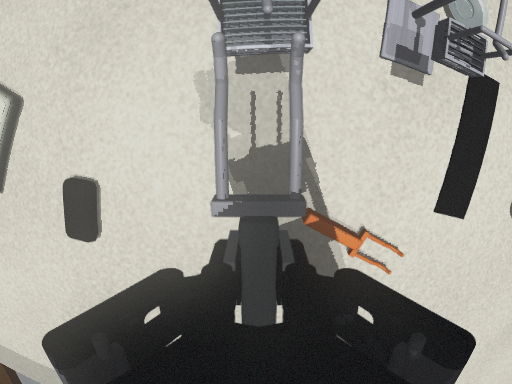

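The fork is held with its prong tips at (218,40) and (297,40), symmetric about the tool axis. The rack shows at (265,25), but its bail is out of view. I'll back off and rise to see it.

```bash
python3 -m crank '[[-2,0,-5,0,0,0],[-4,0,-9,0,0,0],[-6,0,-11,0,0,0],[-6,0,-11,0,0,0],[-6,0,-11,0,0,0],[-6,0,-11,0,0,0]]'
python3 - <<'E'
from h import *
s=ctrl.get_state()
im,d,K,o,Rm=cam("wrist"); np.savez("w3.npz",im=im,d=d,K=K,o=o,R=Rm,p=s["eef_pos"],q=s["tcp_rot"])
cv2.imwrite("pics/w3.png",cv2.resize(im[0:200,150:400],None,fx=3,fy=3))
print(s["eef_pos"])
for n in("w2","w3"):
    z=np.load(n+".npz"); P=fish_pts(z["d"],z["K"],z["o"],z["R"]); T=R.from_quat(z["q"]); Q=T.inv().apply((P-z["p"]).reshape(-1,3)).reshape(P.shape)*1000
    m=(Q[...,0]>30)&(Q[...,0]<115)&(abs(Q[...,1])<28)&(Q[...,2]>-30)&(Q[...,2]<25); f=Q[m]
    for a in range(30,115,8):
        k=(f[:,0]>=a)&(f[:,0]<a+8); l=k&(f[:,1]<-8); r=k&(f[:,1]>8)
        if k.any(): print(n,a,k.sum(),"L",f[l].mean(0).round(1) if l.any() else 0,"R",f[r].mean(0).round(1) if r.any() else 0, "ext",f[k][:,0].max().round(1),f[k][:,1].min().round(1),f[k][:,1].max().round(1),"topz",np.percentile(f[k][:,2],5).round(1))
E
```

```text
time: 5.5
eef_pos: [0.3495, 0.33, 0.3565]
tcp_rot: [0.997, 0.076, -0.001, 0.001]
contact_force: [0.1, -0.5, -1.4]
opening: 0.193
finger_force: 98.2
[0.34946571 0.32996134 0.35653109]
w2 30 438 L [ 34.  -17.4 -10.7] R [ 34.   16.1 -10.7] ext 38.0 -20.8 19.4 topz -11.9
w2 38 445 L [ 42.  -17.6 -10.8] R [ 41.9  16.  -10.6] ext 46.0 -20.9 19.0 topz -12.1
w2 46 451 L [ 50.  -17.6 -10.6] R [ 50.1  15.9 -10.7] ext 54.0 -21.0 18.9 topz -11.9
w2 54 465 L [ 58.1 -17.6 -10.6] R [ 58.   15.7 -10.7] ext 62.0 -20.7 18.9 topz -12.0
w2 62 500 L [ 66.1 -17.4 -10.2] R [ 66.1  16.  -10.3] ext 70.0 -20.6 19.3 topz -11.8
w2 70 440 L [ 74.  -17.5  -7.7] R [73.9 16.  -7.7] ext 77.8 -20.6 19.1 topz -9.5
w2 78 454 L [ 82.  -17.6  -5.6] R [82.  15.8 -5.6] ext 86.0 -20.7 18.8 topz -7.3
w2 86 485 L [ 90.  -17.6  -8.3] R [90.  15.8 -8.2] ext 94.0 -20.9 19.1 topz -10.6
w2 94 568 L [ 97.9 -17.5 -13.7] R [ 98.   15.8 -13.8] ext 102.0 -20.8 19.1 topz -17.2
w2 102 88 L [102.8 -17.7 -16.2] R [102.9  15.9 -16.1] ext 104.4 -20.7 18.9 topz -17.4
w3 30 434 L [ 34.  -17.5 -10.6] R [ 34.   16.1 -10.6] ext 38.0 -20.8 19.3 topz -12.0
w3 38 442 L [ 42.  -17.6 -10.7] R [ 41.9  15.9 -10.6] ext 46.0 -20.7 19.0 topz -12.0
w3 46 450 L [ 50.  -17.6 -10.6] R [ 50.1  15.9 -10.6] ext 54.0 -21.1 19.0 topz -11.9
w3 54 469 L [ 58.1 -17.6 -10.7] R [ 58.   15.8 -10.6] ext 62.0 -20.7 19.0 topz -12.0
w3 62 501 L [ 66.1 -17.4 -10.2] R [ 66.1  16.  -10.2] ext 70.0 -20.5 19.3 topz -11.8
w3 70 434 L [ 74.  -17.4  -7.7] R [73.9 15.9 -7.8] ext 77.8 -20.6 19.1 topz -9.7
w3 78 455 L [ 82.  -17.6  -5.6] R [82.1 15.8 -5.6] ext 86.0 -20.6 18.8 topz -7.3
w3 86 485 L [ 90.  -17.6  -8.2] R [90.1 15.8 -8.2] ext 94.0 -20.9 18.9 topz -10.6
w3 94 572 L [ 98.  -17.6 -13.9] R [ 97.9  15.8 -13.7] ext 101.9 -20.9 19.1 topz -17.2
w3 102 85 L [102.9 -17.6 -16.2] R [102.9  16.  -16. ] ext 104.2 -20.3 19.1 topz -17.7
```

View pics/w3.png

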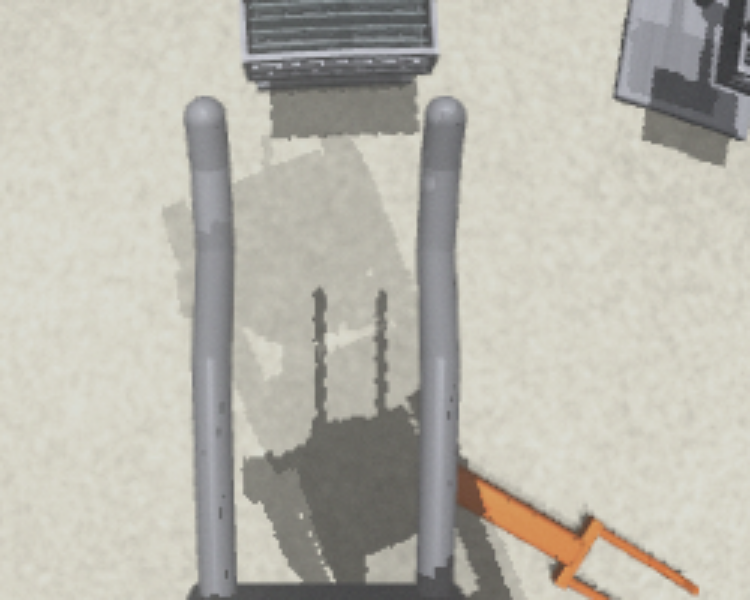

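Run:
```python
from h import *
z=np.load("w3.npz"); P=fish_pts(z["d"],z["K"],z["o"],z["R"]); H=P[...,2]
w=(P[...,1]>.28)&(P[...,1]<.46)&(P[...,0]>.48)
k=w&(H>.12)&(H<.15); q=P[k]*1000; print(k.sum(),q.min(0).round(1),q.max(0).round(1),np.percentile(q[:,2],[50,90,98]).round(1))
ex=[];
for y in range(320,400,5):
    j=(abs(q[:,1]-y)<2.5)&(q[:,2]>133)
    if j.any(): ex.append((y,q[j][:,0].min()))
ex=np.array(ex);print(ex.round(1).tolist(),np.polyfit(ex[:,0],ex[:,1],1))
th=.15; ca,sa=np.cos(th),np.sin(th)
for n in("top","scene"):
    zz=np.load(n+"0.npz");P=pts(zz["d"],zz["K"],zz["o"],zz["R"]);H=P[...,2]
    w=(P[...,1]>.29)&(P[...,1]<.43)&(P[...,0]>.5)&(P[...,0]<.66)
    a=w&(H>.185)&(H<.235); q=P[a]*1000
    # coordinates relative to (560,360) in stand frame
    u=(q[:,0]-560)*ca+(q[:,1]-360)*sa; v=-(q[:,0]-560)*sa+(q[:,1]-360)*ca
    bar=(abs(u)<14)&(abs(v)>8)&(q[:,2]<203)&(abs(v)<45)
    print(n,"bar",bar.sum(),"line v->u",np.polyfit(v[bar],u[bar],1).round(3),"v ext",v[bar].min().round(1),v[bar].max().round(1),"z",np.percentile(q[bar][:,2],[10,50,90]).round(1))
    rod=(abs(v)<14)&(u>12)&(u<66); print(" rod",rod.sum(),np.polyfit(u[rod],v[rod],1).round(3))
    tip=(u<-6)&(abs(v)<14); print(" tip",tip.sum(),q[tip].mean(0).round(1) if tip.any() else 0,u[tip].min() if tip.any() else 0, v[tip].mean())
    po=(q[:,2]>222); print(" post",u[po].mean().round(1),v[po].mean().round(1))
    f=w&(H>.125)&(H<.142); f=P[f]*1000; u=(f[:,0]-560)*ca+(f[:,1]-360)*sa; v=-(f[:,0]-560)*sa+(f[:,1]-360)*ca; g=abs(v)<50;g&=abs(u)<45
    print(" frame u",np.percentile(u[g],[1,99]).round(1),"v",np.percentile(v[g],[1,99]).round(1),"z",np.percentile(f[g][:,2],95))
```

```text
1212 [522.2 313.2 120. ] [565.4 396.2 138.1] [129.1 135.6 136.6]
[[320.0, 536.1], [325.0, 535.6], [330.0, 534.1], [335.0, 533.9], [340.0, 532.9], [345.0, 531.7], [350.0, 530.1], [355.0, 528.5], [360.0, 528.1], [365.0, 527.1], [370.0, 526.5], [375.0, 524.7], [380.0, 524.3], [385.0, 523.0], [390.0, 522.7], [395.0, 529.2]] [-1.68290746e-01  5.89442876e+02]
top bar 47 line v->u [-0.053  1.547] v ext -43.5 34.6 z [188.9 193.6 197.1]
 rod 51 [ 0.042 -2.79 ]
 tip 9 [548.6 354.5 198.7] -16.75512053722488 -3.751035327979336
 post 73.1 0.2
 frame u [-28.9  33.4] v [-43.6  37.4] z 138.54023838072752
scene bar 52 line v->u [-0.048 -0.972] v ext -42.6 38.6 z [188.8 193.5 196.8]
 rod 44 [ 0.049 -3.31 ]
 tip 16 [549.1 354.1 196.4] -20.37461144228069 -4.155551483024049
 post 73.7 -0.7
 frame u [-30.6  29.8] v [-43.5  35.7] z 139.1039814575453
```

Run:
```python
from h import *
print(rel([.4,.3245,.163],.195),rel([.478,.340,.163],.195))
```

```text
(array([ 4.99,  1.28, 19.31]), array([ 0.002,  0.004, -0.042])) (array([12.93,  0.94, 19.28]), array([ 0.002,  0.004, -0.042]))
```

```bash
python3 -m crank '[[1,0.3,4,0,0,-0.02],[3,0.8,8.5,0,0,-0.04],[5,1.3,13,0,0,-0.04],[5,1.3,17,0,0,-0.04],[5,1.3,19.3,0,0,-0.04],[5,1.3,19.3,0,0,-0.04],[5,1.3,19.3,0,0,-0.04]]'
python3 -m crank '[[1.5,0,0,0,0,0],[3,0,0,0,0,0],[4,0,0,0,0,0],[4.5,0,0,0,0,0],[4.5,0,0,0,0,0],[4.5,0,0,0,0,0]]'
python3 - <<'E'
from h import *
print(rel([.478,.340,.163],.195))
s=ctrl.get_state()
im,d,K,o,Rm=cam("wrist"); np.savez("w4.npz",im=im,d=d,K=K,o=o,R=Rm,p=s["eef_pos"],q=s["tcp_rot"]); cv2.imwrite("pics/w4.png",im)
E
```

```text
time: 6.25
eef_pos: [0.4006, 0.3252, 0.165]
tcp_rot: [0.995, 0.097, -0.001, 0.0]
contact_force: [0.1, 0.2, -1.6]
opening: 0.193
finger_force: 98.1
time: 6.85
eef_pos: [0.4446, 0.3343, 0.1661]
tcp_rot: [0.995, 0.097, -0.0, -0.0]
contact_force: [-0.7, 0.7, -2.2]
opening: 0.191
finger_force: 98.2
(array([3.39, 0.08, 0.31]), array([-0.   ,  0.   , -0.001]))
```

View pics/w4.png

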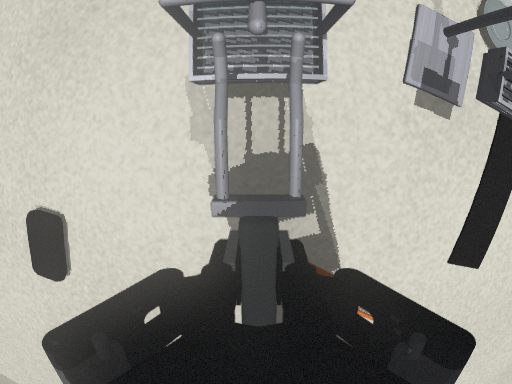

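The prongs (218 and 298 in column) straddle the hook tip at (257,15) centrally, and the bail's bar shows at row 3. Next I'll measure the bar in the tool frame.

Run:
```python
from h import *
z=np.load("w4.npz"); P=fish_pts(z["d"],z["K"],z["o"],z["R"]); T=R.from_quat(z["q"]); Q=T.inv().apply((P-z["p"]).reshape(-1,3)).reshape(P.shape)*1000; H=P[...,2]
m=(H>.17)&(Q[...,0]>107)&(abs(Q[...,1])<60)
for a in range(-50,50,8):
    k=m&(Q[...,1]>=a)&(Q[...,1]<a+8)
    if k.any(): print(a,k.sum(),Q[k][:,0].min().round(1),Q[k][:,0].max().round(1),"z",(H[k].min()*1000).round(1),(H[k].max()*1000).round(1))
f=(H>.131)&(H<.14)&(Q[...,0]>60)&(abs(Q[...,1])<60); q=Q[f]; print("frame",np.percentile(q,[1,99],0).round(1), np.percentile(H[f],98))
```

```text
-42 309 113.9 119.7 z 170.0 195.0
-34 103 114.2 116.5 z 189.8 195.1
-26 71 114.3 115.8 z 189.6 193.8
-18 47 114.4 115.6 z 189.4 193.8
-10 129 107.1 116.5 z 185.9 197.8
-2 156 107.1 117.0 z 184.2 198.1
6 28 114.4 115.8 z 189.5 193.1
14 51 114.7 116.1 z 189.5 193.6
22 75 115.0 116.3 z 189.4 194.6
30 292 114.7 120.0 z 170.1 195.1
38 2 117.0 118.0 z 190.9 192.2
frame [[ 87.7 -41.2  27.7]
 [134.4  38.4  35.1]] 0.13751627273844877
```

```bash
python3 -m crank '[[1,0.05,0.2,0,0,0],[2,0.05,0.2,0,0,0],[2.8,0.05,0.2,0,0,0],[3.4,0.05,0.2,0,0,0],[3.4,0.05,0.2,0,0,0],[3.4,0.05,0.2,0,0,0]]'
python3 - <<'E'
from h import *
s=ctrl.get_state()
im,d,K,o,Rm=cam("wrist"); P=fish_pts(d,K,o,Rm); T=R.from_quat(s["tcp_rot"]); Q=T.inv().apply((P-s["eef_pos"]).reshape(-1,3)).reshape(P.shape)*1000; H=P[...,2]
m=(H>.186)&(Q[...,0]>70)&(Q[...,0]<95)&(abs(Q[...,1])>8)&(abs(Q[...,1])<32); q=Q[m]; print(m.sum(),q.min(0),q.max(0),np.median(q,0))
E
```

```text
time: 7.5
eef_pos: [0.4784, 0.3402, 0.1637]
tcp_rot: [0.995, 0.097, -0.0, 0.0]
contact_force: [0.3, -0.4, -1.6]
opening: 0.188
finger_force: 98.2
1928 [ 80.39809417 -31.97572863 -32.84741429] [ 87.01166503  31.96798949 -26.07469377] [ 83.41864929  -8.23405636 -29.61341862]
```

```bash
python3 -m crank '[[0,0,-0.6,0,0,0],[0,0,-1.2,0,0,0],[0,0,-1.5,0,0,0],[0,0,-1.8,0,0,0],[0,0,-2.1,0,0,0],[0,0,-2.4,0,0,0],[0,0,-2.9,0,0,0],[0,0,-3.4,0,0,0],[0,0,-4,0,0,0],[0,0,-4.6,0,0,0]]' - 120
python3 -m crank '[[0,0,0,0,0,0],[0,0,0,0,0,0],[0,0,0,0,0,0]]'
python3 - <<'E'
from h import *
s=ctrl.get_state()
im,d,K,o,Rm=cam("wrist"); P=fish_pts(d,K,o,Rm); T=R.from_quat(s["tcp_rot"]); Q=T.inv().apply((P-s["eef_pos"]).reshape(-1,3)).reshape(P.shape)*1000; H=P[...,2]
for w in (-1,1):
    m=(Q[...,2]<-5)&(Q[...,2]>-20)&(Q[...,0]>76)&(Q[...,0]<92)&(w*Q[...,1]>22)&(w*Q[...,1]<34); q=Q[m]; print(m.sum(),np.percentile(q,[2,50,98],0).round(1).tolist())
m=(Q[...,2]>25)&(Q[...,2]<50)&(Q[...,0]>40)&(Q[...,0]<125)&(abs(Q[...,1])<50);q=Q[m];print("frame",np.percentile(q,[1,99],0).round(1).tolist())
cv2.imwrite("pics/w5.png",im)
E
```

```text
time: 8.55
eef_pos: [0.4783, 0.3403, 0.2105]
tcp_rot: [0.995, 0.097, 0.0, -0.0]
contact_force: [0.3, 0.4, -4.1]
opening: 0.185
finger_force: 120.4
time: 8.85
eef_pos: [0.4781, 0.3402, 0.2095]
tcp_rot: [0.995, 0.097, -0.0, 0.0]
contact_force: [-0.0, -0.1, -3.1]
opening: 0.182
finger_force: 120.4
337 [[79.4, -33.6, -12.3], [82.0, -28.0, -10.7], [85.0, -22.3, -8.5]]
310 [[79.3, 22.1, -12.4], [81.9, 27.4, -10.7], [84.9, 33.1, -8.3]]
frame [[52.2, -46.0, 28.1], [112.2, 33.9, 49.9]]
```

View pics/w5.png

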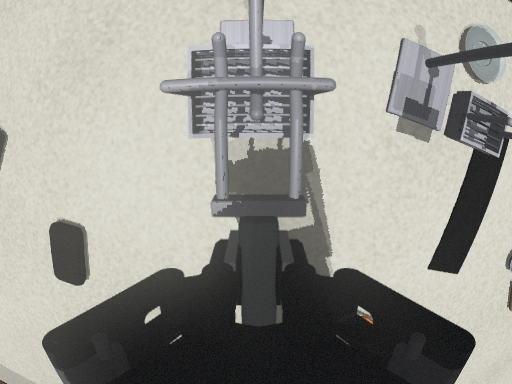

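The bar is seated in both notches and the rack hangs level. Its centre is about 5 mm to the left on the fork. Next I'll retreat off the hook and measure the bay from the stored views.

```bash
python3 -m crank '[[-0.5,0,0,0,0,0],[-1.3,0,0,0,0,0],[-2.3,0,0,0,0,0],[-3.4,0,0,0,0,0],[-4.6,0,0,0,0,0],[-5.8,0,0,0,0,0],[-6.9,0,0,0,0,0],[-7.7,0,0,0,0,0],[-8.2,0,0,0,0,0],[-8.4,0,0,0,0,0]]'
python3 - <<'E'
from h import *
for n in("top0","scene0","w1"):
    z=np.load(n+".npz"); P=(fish_pts if n=="w1" else pts)(z["d"],z["K"],z["o"],z["R"]); H=P[...,2]
    th=.028; c0=np.array([.532,-.292]); u=((P[...,0]-c0[0])*np.cos(th)+(P[...,1]-c0[1])*np.sin(th))*1000; v=(-(P[...,0]-c0[0])*np.sin(th)+(P[...,1]-c0[1])*np.cos(th))*1000
    b=(abs(u)<60)&(abs(v)<200)
    rim=b&(H>.040)&(H<.047)
    # long walls: fit line u(v) for u>25 / u<-25
    for sg in(-1,1):
        k=rim&(sg*u>28)&(sg*u<45)&(abs(v)<170); print(n,"wall",sg,k.sum(),np.polyfit(v[k],u[k],1).round(4),np.percentile(u[k],[3,97]).round(1))
    for vc in(-174,-58,58,174):
        k=rim&(abs(u)<24)&(abs(v-vc)<12); 
        if k.any(): print("  part",vc,k.sum(),np.percentile(v[k],[5,50,95]).round(1),(H[k].mean()*1000).round(1))
    for uu in(-20,-7,7,20):
      for sg in(-1,1):
        k=(abs(u-uu)<7)&(sg*v>28)&(sg*v<53)&(H>.025)&(H<.0385)
        if k.any(): print("  cheek",uu,sg,k.sum(),np.percentile(v[k],[5,50,95]).round(1),(np.median(H[k])*1000).round(1))
    k=(abs(u)<24)&(abs(v)<30)&(H<.02); print("  pad z",(np.nanmedian(H[k])*1000).round(1))
print(ctrl.get_state()["eef_pos"])
E
```

```text
time: 9.9
eef_pos: [0.3954, 0.3241, 0.21]
tcp_rot: [0.995, 0.097, 0.0, -0.0]
contact_force: [0.3, 1.5, -2.6]
opening: 0.183
finger_force: 120.4
top0 wall -1 119 [ 3.70000e-03 -3.36507e+01] [-36.  -30.9]
top0 wall 1 118 [2.10000e-03 3.49616e+01] [32.4 37.6]
  part -174 36 [-184.2 -176.  -170.5] 43.2
  part -58 20 [-59.6 -57.5 -55.1] 43.3
  part 58 14 [57.4 58.6 60.2] 43.9
  part 174 28 [173.9 177.8 184.3] 42.8
  cheek -20 -1 5 [-40.5 -39.2 -37.8] 30.1
  cheek -20 1 5 [47.6 48.1 50.2] 30.2
  cheek -7 -1 8 [-40.6 -39.5 -37.9] 31.3
  cheek -7 1 7 [47.1 48.  50. ] 31.1
  cheek 7 -1 8 [-41.2 -39.5 -38.3] 32.7
  cheek 7 1 9 [46.6 49.2 49.8] 33.0
  cheek 20 -1 3 [-39.9 -38.9 -37.6] 32.2
  cheek 20 1 7 [45.7 48.1 49.6] 33.0
  pad z 6.5
scene0 wall -1 156 [ 4.00000e-03 -3.73748e+01] [-41.3 -33.2]
scene0 wall 1 180 [4.40000e-03 3.17843e+01] [28.7 34.7]
  part -174 38 [-184.7 -176.1 -172.2] 43.4
  part -58 15 [-58.8 -57.4 -55.6] 43.6
  part 58 19 [56.3 57.8 60.2] 43.8
  part 174 37 [172.9 177.9 185.2] 43.7
  cheek -20 -1 7 [-41.3 -38.2 -37.5] 35.5
  cheek -20 1 7 [46.  47.1 50.1] 31.0
  cheek -7 -1 7 [-38.9 -38.7 -37.2] 33.8
  cheek -7 1 3 [48.3 48.9 49.2] 34.3
  cheek 7 -1 5 [-40.1 -39.5 -37.8] 32.6
  cheek 7 1 6 [46.7 48.9 50.3] 33.4
  cheek 20 -1 4 [-40.1 -38.8 -37.5] 33.2
  cheek 20 1 6 [46.4 48.4 49.9] 34.9
  pad z 7.7
w1 wall -1 502 [ 2.10000e-03 -3.58693e+01] [-38.2 -32.1]
w1 wall 1 468 [4.00000e-03 3.23464e+01] [30.3 34.6]
  part -58 93 [-58.3 -56.  -54.4] 42.8
  part 58 127 [57.3 59.8 61.5] 43.0
  part 174 297 [173.2 177.1 185.1] 42.7
  cheek -20 -1 40 [-40.8 -37.4 -35.7] 31.4
  cheek -20 1 16 [46.6 48.6 49.3] 32.7
  cheek -7 -1 45 [-40.3 -37.6 -35.9] 31.0
  cheek -7 1 16 [46.7 48.8 49.5] 33.2
  cheek 7 -1 44 [-40.2 -37.6 -36. ] 31.0
  cheek 7 1 16 [46.7 48.3 49.9] 32.8
  cheek 20 -1 45 [-41.3 -37.5 -36. ] 30.2
  cheek 20 1 15 [47.1 48.2 49.9] 33.0
  pad z 6.0
[0.39540841 0.32409887 0.2099917 ]
```

```bash
python3 -m crank '[[0,0.5,0,0,0,0.01],[0,1.5,0,0,0,0.03],[-0.1,3,0,0,0,0.05],[-0.2,5,0,0,0,0.07],[-0.3,7.5,0,0,0,0.09],[-0.4,10,0,0,0,0.11],[-0.5,12.5,0,0,0,0.13],[-0.6,15,0,0,0,0.15],[-0.7,17.5,0,0,0,0.16],[-0.8,20,0,0,0,0.17]]'
python3 - <<'E'
from h import *
print(rel([.448,.0,.21],.0245),rel([.448,-.295,.21],.0245))
E
```

```text
time: 10.9
eef_pos: [0.4266, 0.1241, 0.2099]
tcp_rot: [1.0, 0.011, 0.0, 0.0]
contact_force: [0.9, -0.2, -3.5]
opening: 0.182
finger_force: 120.4
(array([ 1.87, 12.46,  0.  ]), array([ 0.001, -0.   , -0.003])) (array([1.240e+00, 4.195e+01, 2.000e-02]), array([ 0.001, -0.   , -0.003]))
```

```bash
python3 -m crank '[[0.4,2.5,0,0,0,0],[0.8,5,0,0,0,0],[1.2,8,0,0,0,0],[1.6,11,0,0,0,0],[1.8,14,0,0,0,0],[1.8,17,0,0,0,0],[1.8,20,0,0,0,0],[1.8,23,0,0,0,0],[1.7,26,0,0,0,0],[1.6,29,0,0,0,0]]'
python3 -m crank '[[-0.1,3,0,0,0,0],[-0.2,6,0,0,0,0],[-0.3,8.5,0,0,0,0],[-0.3,10.5,0,0,0,0],[-0.3,12,0,0,0,0],[-0.3,12.7,0,0,0,0],[-0.3,12.9,0,0,0,0],[-0.3,12.9,0,0,0,0],[-0.3,12.9,0,0,0,0],[-0.3,12.9,0,0,0,0]]'
python3 -m crank '[[0,0,0,0,0,0],[0,0,0,0,0,0],[0,0,0,0,0,0],[0,0,0,0,0,0],[0,0,0,0,0,0]]'
python3 - <<'E'
from h import *
s=ctrl.get_state(); print(rel([.4487,-.2953,.21],.0245))
im,d,K,o,Rm=cam("wrist"); P=fish_pts(d,K,o,Rm); T=R.from_quat(s["tcp_rot"]); Q=T.inv().apply((P-s["eef_pos"]).reshape(-1,3)).reshape(P.shape)*1000; H=P[...,2]
np.savez("w6.npz",im=im,d=d,K=K,o=o,R=Rm,p=s["eef_pos"],q=s["tcp_rot"])
for w in (-1,1):
    m=(Q[...,2]<-5)&(Q[...,2]>-20)&(Q[...,0]>70)&(Q[...,0]<98)&(w*Q[...,1]>22)&(w*Q[...,1]<50); q=Q[m]; print("bar",np.percentile(q,[1,50,99],0).round(1).tolist())
m=(Q[...,2]>30)&(Q[...,2]<50)&(Q[...,0]>40)&(Q[...,0]<125)&(abs(Q[...,1])<55);q=Q[m];print("frame",np.percentile(q,[1,99],0).round(1).tolist())
e=m&(Q[...,2]<47)
for sg in(-1,1):
  for v0 in(-25,-10,5,20):
    k=e&(abs(Q[...,1]-v0)<5); print(v0,np.percentile(Q[k][:,0],[1,99]).round(1),end=" ")
print(); 
for u0 in(58,66,98,106):
    k=e&(abs(Q[...,0]-u0)<4); print(u0,np.percentile(Q[k][:,1],[1,99]).round(1),np.percentile(Q[k][:,2],[5]).round(1))
E
```

```text
time: 11.9
eef_pos: [0.4485, -0.1656, 0.2099]
tcp_rot: [1.0, 0.011, -0.0, 0.0]
contact_force: [-0.5, -0.1, -2.9]
opening: 0.185
finger_force: 120.4
time: 12.9
eef_pos: [0.4496, -0.2914, 0.2098]
tcp_rot: [1.0, 0.012, -0.0, -0.0]
contact_force: [0.4, -0.2, -2.6]
opening: 0.182
finger_force: 120.5
time: 13.4
eef_pos: [0.4495, -0.2922, 0.2099]
tcp_rot: [1.0, 0.012, -0.0, 0.0]
contact_force: [-0.7, 0.6, -3.0]
opening: 0.183
finger_force: 120.4
(array([-0.09,  0.31, -0.01]), array([ 0.   ,  0.   , -0.001]))
bar [[71.8, -25.8, -14.9], [74.5, -23.5, -13.1], [77.6, -22.0, -6.4]]
bar [[80.6, 22.3, -11.5], [85.4, 35.2, -9.3], [90.2, 49.7, -6.8]]
frame [[46.0, -33.6, 39.8], [115.2, 52.4, 50.0]]
-25 [ 67.9 103.3] -10 [ 45.9 107.5] 5 [ 48.4 109.7] 20 [ 51.1 111.9] -25 [ 67.9 103.3] -10 [ 45.9 107.5] 5 [ 48.4 109.7] 20 [ 51.1 111.9] 
58 [16.9 47.2] [45.8]
66 [-29.  -28.7] [43.1]
98 [-34.9 -28.5] [43.1]
106 [-33.   13.2] [44.3]
```

The rack has slid about 12 mm to the fork's right and turned about 0.19 rad on the notches. I'll tilt the fork a little towards the other side so that it slides back, and measure after each step.

```bash
cat >> h.py <<'E'
def bar():
    s=ctrl.get_state(); im,d,K,o,Rm=cam("wrist"); P=fish_pts(d,K,o,Rm); T=R.from_quat(s["tcp_rot"])
    Q=T.inv().apply((P-s["eef_pos"]).reshape(-1,3)).reshape(P.shape)*1000
    m=(Q[...,2]<-5)&(Q[...,2]>-22)&(Q[...,0]>66)&(Q[...,0]<99)&(((Q[...,1]>22)|(Q[...,1]<-23.5))|((abs(Q[...,1])<12)))&(abs(Q[...,1])<60)
    q=Q[m]; c=np.polyfit(q[:,1],q[:,0],1); 
    zt=[np.percentile(q[k][:,2],3).round(1) for k in (q[:,1]<-23.5,abs(q[:,1])<12,q[:,1]>22) if k.sum()>5]
    lo,hi=np.percentile(q[:,1],[.2,99.8]); mid=(lo+hi)/2
    print("bar ext",lo.round(1),hi.round(1),"mid y",mid.round(1),"x at mid",np.polyval(c,mid).round(1),"slope",c[0].round(3),"ztop",zt,"eef",s["eef_pos"].round(4),"t",s["time"]); return im,Q
E
python3 -c "from h import *; bar()"
python3 -m crank '[[0,0,0,-0.03,0,0],[0,0,0,-0.06,0,0],[0,0,0,-0.08,0,0],[0,0,0,-0.08,0,0]]'
python3 -c "from h import *; bar()"
python3 -m crank '[[0,0,0,-0.03,0,0],[0,0,0,-0.05,0,0],[0,0,0,-0.05,0,0]]'
python3 -c "from h import *; bar()"
```

```text
bar ext -25.5 51.5 mid y 13.0 x at mid 81.3 slope 0.176 ztop [np.float64(-14.5), np.float64(-13.5), np.float64(-11.2)] eef [ 0.4495 -0.2922  0.2099] t 13.45
time: 13.9
eef_pos: [0.4495, -0.2915, 0.2098]
tcp_rot: [0.999, 0.012, 0.0, 0.04]
contact_force: [0.2, -0.7, -4.2]
opening: 0.187
finger_force: 120.5
bar ext -25.5 51.0 mid y 12.8 x at mid 81.1 slope 0.207 ztop [np.float64(-15.1), np.float64(-13.8), np.float64(-11.0)] eef [ 0.4495 -0.2915  0.2098] t 13.9
time: 14.25
eef_pos: [0.4494, -0.2917, 0.2097]
tcp_rot: [0.998, 0.012, 0.001, 0.065]
contact_force: [0.2, 0.6, -2.8]
opening: 0.186
finger_force: 120.5
bar ext -25.9 50.4 mid y 12.3 x at mid 80.8 slope 0.255 ztop [np.float64(-15.7), np.float64(-14.4), np.float64(-10.9)] eef [ 0.4494 -0.2917  0.2097] t 14.25
```

```bash
python3 -m crank '[[0,0,0,-0.04,0,0],[0,0,0,-0.07,0,0],[0,0,0,-0.07,0,0]]'
python3 -c "from h import *; bar()"
python3 -m crank '[[0,0,0,-0.04,0,0],[0,0,0,-0.04,0,0],[0,0,0,-0.04,0,0]]'
python3 -c "from h import *; bar()"
```

```text
time: 14.6
eef_pos: [0.4494, -0.2915, 0.2096]
tcp_rot: [0.995, 0.012, 0.001, 0.1]
contact_force: [-0.2, 0.6, -3.1]
opening: 0.179
finger_force: 120.5
bar ext -25.6 49.4 mid y 11.9 x at mid 80.5 slope 0.291 ztop [np.float64(-16.6), np.float64(-15.0), np.float64(-10.7)] eef [ 0.4494 -0.2915  0.2096] t 14.6
time: 14.95
eef_pos: [0.4495, -0.2922, 0.2099]
tcp_rot: [0.993, 0.012, 0.001, 0.119]
contact_force: [-1.1, 0.2, -3.3]
opening: 0.186
finger_force: 120.5
bar ext -25.1 48.0 mid y 11.5 x at mid 80.1 slope 0.347 ztop [np.float64(-18.5), np.float64(-16.3), np.float64(-10.5)] eef [ 0.4495 -0.2922  0.2099] t 14.95
```

Run:
```python
from h import *
im=cam("wrist")[0]; s=cam("scene")[0]; t=cam("top")[0]
a=cv2.resize(im[0:240,110:410],(500,400)); 
b=cv2.resize(s[150:290,90:240],(300,280)); c=cv2.resize(t[120:210,270:400],(300,208))
M=np.zeros((600,800,3),np.uint8); M[:400,:500]=a; M[:280,500:]=b; M[280:488,500:]=c
cv2.imwrite("pics/m7.png",M)
```

```text
(no output)
```

View pics/m7.png

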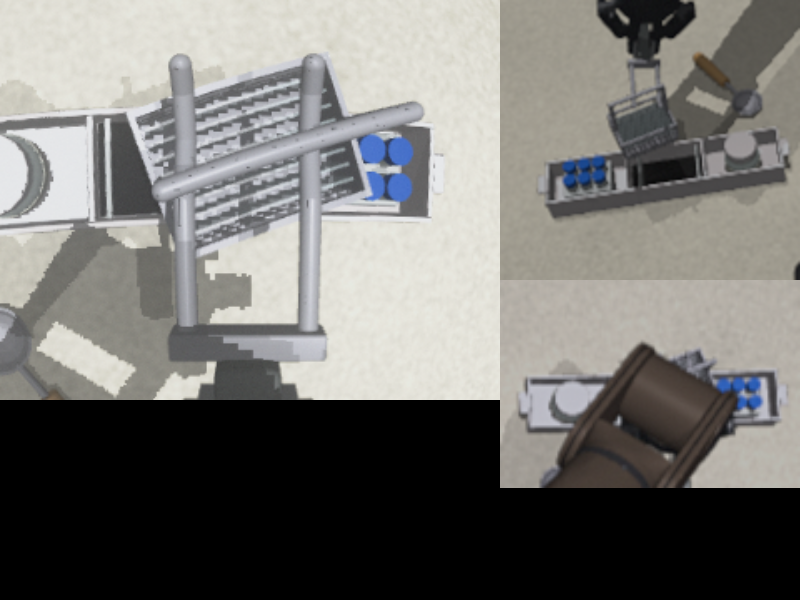

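The bar's left end rides high on the near slope of the left prong, and the weight hangs on the right prong. Tilting left-down only unloads the left side. I'll go back to level and then slightly right-down, so the left prong is loaded and the bar squares up against the leg.

```bash
python3 -m crank '[[0,0,0,0.04,0,0],[0,0,0,0.08,0,0],[0,0,0,0.12,0,0],[0,0,0,0.16,0,0],[0,0,0,0.2,0,0],[0,0,0,0.24,0,0],[0,0,0,0.24,0,0]]'
python3 -c "from h import *; bar()"
python3 -m crank '[[0,0,0,0.03,0,0],[0,0,0,0.06,0,0],[0,0,0,0.08,0,0],[0,0,0,0.08,0,0],[0,0,0,0.08,0,0]]'
python3 -c "from h import *; bar()"
```

```text
time: 15.85
eef_pos: [0.4495, -0.2934, 0.21]
tcp_rot: [1.0, 0.011, 0.0, 0.0]
contact_force: [0.2, 0.1, -3.4]
opening: 0.182
finger_force: 120.5
bar ext -25.5 51.4 mid y 13.0 x at mid 81.2 slope 0.191 ztop [np.float64(-14.4), np.float64(-13.6), np.float64(-11.2)] eef [ 0.4495 -0.2934  0.21  ] t 15.85
time: 16.4
eef_pos: [0.4495, -0.2924, 0.2098]
tcp_rot: [0.999, 0.012, -0.001, -0.04]
contact_force: [-0.4, -0.1, -3.2]
opening: 0.186
finger_force: 120.5
bar ext -25.7 50.8 mid y 12.5 x at mid 80.9 slope 0.235 ztop [np.float64(-15.3), np.float64(-13.9), np.float64(-10.9)] eef [ 0.4495 -0.2924  0.2098] t 16.4
```

```bash
python3 -m crank '[[0,0,0,-0.03,0,0],[0,0,0,-0.06,0,0],[0,0,0,-0.08,0,0],[0,0,0,-0.08,0,0]]'
python3 -m crank '[[0,-0.15,0,0,0,0],[0,-0.6,0,0,0,0],[0,-1.35,0,0,0,0],[0,-2.4,0,0,0,0],[0,-3.75,0,0,0,0],[0,-5.4,0,0,0,0],[0,-7.35,0,0,0,0],[0,-9.6,0,0,0,0],[0,-12.1,0,0,0,0],[0,-15,0,0,0,0]]'
python3 -m crank '[[0,-2.5,0,0,0,0],[0,-4,0,0,0,0],[0,-4.5,0,0,0,0],[0,-4.5,0,0,0,0],[0,-4.5,0,0,0,0]]'
python3 -c "from h import *; bar()"
```

```text
time: 16.85
eef_pos: [0.4496, -0.2914, 0.21]
tcp_rot: [1.0, 0.012, 0.0, 0.0]
contact_force: [0.5, -0.3, -2.7]
opening: 0.183
finger_force: 120.5
time: 17.85
eef_pos: [0.4456, -0.1405, 0.2099]
tcp_rot: [1.0, 0.012, 0.0, -0.0]
contact_force: [0.3, 1.2, -3.2]
opening: 0.183
finger_force: 120.5
time: 18.35
eef_pos: [0.445, -0.0979, 0.21]
tcp_rot: [1.0, 0.012, 0.0, 0.0]
contact_force: [-0.2, -1.6, -3.2]
opening: 0.181
finger_force: 120.5
bar ext -25.6 51.7 mid y 13.0 x at mid 81.4 slope 0.16 ztop [np.float64(-14.0), np.float64(-13.2), np.float64(-11.2)] eef [ 0.445  -0.0979  0.21  ] t 18.35
```

```bash
python3 - <<'E'
from h import *
print(rel([.452,-.263,.21],-.135))
E
cat >> h.py <<'E'
def frame():
    im,Q=bar(); s=ctrl.get_state(); T=R.from_quat(s["tcp_rot"])
    m=(Q[...,2]>30)&(Q[...,2]<60)&(Q[...,0]>30)&(Q[...,0]<140)&(abs(Q[...,1])<70)
    W=T.apply(Q[m]/1000)+s["eef_pos"]; r=cv2.minAreaRect(W[:,:2].astype(np.float32)*1000)
    print("frame world",np.array(r[0]).round(1),np.array(r[1]).round(1),round(r[2],2))
    for k in np.array(cv2.boxPoints(r)):
        j=np.linalg.norm(W[:,:2]*1000-k,axis=1)<9; 
        if j.sum()>5: print("  corner",k.round(1),"ztop",(np.percentile(W[j][:,2],95)*1000).round(1))
    return Q
E
```

```text
(array([3.200e-01, 1.651e+01, 1.000e-02]), array([ 0.001, -0.   ,  0.158]))
```

Next I'll go back gently, turning slowly so the rack comes square to the box.

```bash
python3 -m crank '[[0,0.15,0,0,0,0.005],[0,0.6,0,0,0,0.01],[0,1.4,0,0,0,0.02],[0.1,2.4,0,0,0,0.035],[0.1,3.6,0,0,0,0.05],[0.1,4.9,0,0,0,0.065],[0.1,6.3,0,0,0,0.08],[0.2,7.7,0,0,0,0.095],[0.2,9.1,0,0,0,0.11],[0.2,10.5,0,0,0,0.125]]'
python3 -m crank '[[0,1.3,0,0,0,0.01],[0,2.5,0,0,0,0.02],[0,3.5,0,0,0,0.03],[0,4.4,0,0,0,0.03],[0,5.1,0,0,0,0.03],[0,5.6,0,0,0,0.03],[0,5.9,0,0,0,0.03],[0,6,0,0,0,0.03],[0,6,0,0,0,0.03],[0,6,0,0,0,0.03]]'
python3 -c "from h import *; frame()"
```

```text
time: 19.4
eef_pos: [0.4493, -0.2036, 0.2098]
tcp_rot: [0.999, -0.051, -0.0, 0.0]
contact_force: [0.5, -0.6, -3.0]
opening: 0.184
finger_force: 120.4
time: 20.4
eef_pos: [0.4433, -0.2616, 0.2099]
tcp_rot: [0.998, -0.065, -0.0, -0.0]
contact_force: [-0.2, 0.4, -4.0]
opening: 0.182
finger_force: 120.4
bar ext -25.4 51.7 mid y 13.1 x at mid 81.2 slope 0.195 ztop [np.float64(-14.6), np.float64(-13.5), np.float64(-11.1)] eef [ 0.4433 -0.2616  0.2099] t 20.4
frame world [ 521.8 -281.3] [60.6 80.6] 3.49
  corner [ 489.2 -242.9] ztop 167.1
  corner [ 494.1 -323.4] ztop 161.8
  corner [ 554.5 -319.7] ztop 161.7
  corner [ 549.6 -239.2] ztop 167.0
```

```bash
python3 -m crank '[[0,0,0,-0.02,0,0.02],[0.3,0,0,-0.04,0,0.04],[0.6,0,0,-0.06,0,0.05],[0.8,0,0,-0.075,0,0.06],[0.9,0,0,-0.075,0,0.06],[0.9,0,0,-0.075,0,0.06],[0.9,0,0,-0.075,0,0.06]]'
python3 -c "from h import *; frame()"
```

```text
time: 21.15
eef_pos: [0.4522, -0.2631, 0.2098]
tcp_rot: [0.995, -0.095, -0.003, 0.037]
contact_force: [-0.2, 0.1, -3.8]
opening: 0.184
finger_force: 120.4
bar ext -25.5 50.6 mid y 12.5 x at mid 80.8 slope 0.237 ztop [np.float64(-15.3), np.float64(-13.9), np.float64(-10.9)] eef [ 0.4522 -0.2631  0.2098] t 21.15
frame world [ 529.2 -289.8] [60.6 80.7] 2.55
  corner [ 497.1 -250.8] ztop 165.6
  corner [ 500.7 -331.4] ztop 164.8
  corner [ 561.3 -328.7] ztop 164.9
  corner [ 557.7 -248.1] ztop 166.0
```

Run:
```python
from h import *
im,d,K,o,Rm=cam("wrist"); P=fish_pts(d,K,o,Rm); H=P[...,2]; np.savez("w8.npz",im=im,d=d,K=K,o=o,R=Rm)
th=.0245; c0=np.array([.5307,-.292]); u=((P[...,0]-c0[0])*np.cos(th)+(P[...,1]-c0[1])*np.sin(th))*1000; v=(-(P[...,0]-c0[0])*np.sin(th)+(P[...,1]-c0[1])*np.cos(th))*1000
rim=(abs(u)<60)&(abs(v)<200)&(H>.038)&(H<.048)
for sg in(-1,1):
    k=rim&(sg*u>28)&(sg*u<45)&(abs(v)<165); print("wall",sg,k.sum(),np.polyfit(v[k],u[k],1).round(4),np.percentile(u[k],[2,98]).round(1),"vrange",v[k].min().round(),v[k].max().round())
for vc in(-174,-58,58,174):
    k=rim&(abs(u)<28)&(abs(v-vc)<12)
    if k.any(): print("part",vc,k.sum(),np.percentile(v[k],[3,50,97]).round(1))
for sg in(-1,1):
    k=(abs(u)<28)&(sg*v>28)&(sg*v<53)&(H>.028)&(H<.037)
    if k.any(): print("cheek",sg,k.sum(),np.percentile(v[k],[3,50,97]).round(1),np.median(H[k]))
```

```text
wall -1 690 [ 3.00000e-04 -3.47052e+01] [-37.1 -31.4] vrange -165.0 165.0
wall 1 745 [-1.00000e-04  3.34553e+01] [31.2 35.8] vrange -165.0 165.0
part -174 398 [-185.2 -173.6 -170.6]
part 58 179 [56.4 58.3 60.6]
part 174 440 [172.  175.2 185.2]
```

```bash
python3 -m crank '[[0.05,-0.1,0.3,0,0,0.01],[0.05,-0.45,1.2,0,0,0.02],[0.05,-0.55,2.4,0,0,0.02],[0.05,-0.64,3.8,0,0,0.02],[0.05,-0.74,5.2,0,0,0.02],[0.05,-0.82,6.3,0,0,0.02],[0.05,-0.87,7,0,0,0.02],[0.05,-0.9,7.3,0,0,0.02],[0.05,-0.9,7.3,0,0,0.02],[0.05,-0.9,7.3,0,0,0.02]]'
python3 - <<'E'
from h import *
frame()
im,d,K,o,Rm=cam("wrist"); P=fish_pts(d,K,o,Rm); H=P[...,2]; np.savez("w9.npz",im=im,d=d,K=K,o=o,R=Rm)
th=.0245; c0=np.array([.5307,-.292]); u=((P[...,0]-c0[0])*np.cos(th)+(P[...,1]-c0[1])*np.sin(th))*1000; v=(-(P[...,0]-c0[0])*np.sin(th)+(P[...,1]-c0[1])*np.cos(th))*1000
rim=(abs(u)<60)&(abs(v)<200)&(H>.038)&(H<.048)
for sg in(-1,1):
    k=rim&(sg*u>28)&(sg*u<45)&(abs(v)<165); print("wall",sg,k.sum(),np.polyfit(v[k],u[k],1).round(4))
for vc in(-58,58):
    k=rim&(abs(u)<28)&(abs(v-vc)<12)
    if k.any(): print("part",vc,k.sum(),np.percentile(v[k],[3,50,97]).round(1))
for sg in(-1,1):
    k=(abs(u)<28)&(sg*v>28)&(sg*v<54)&(H>.028)&(H<.037)
    if k.any(): print("cheek",sg,k.sum(),np.percentile(v[k],[3,50,97]).round(1),np.median(H[k]))
E
```

```text
time: 22.25
eef_pos: [0.454, -0.2601, 0.137]
tcp_rot: [0.994, -0.105, -0.002, 0.038]
contact_force: [-0.3, -0.5, -3.8]
opening: 0.191
finger_force: 120.5
bar ext -25.2 51.6 mid y 13.2 x at mid 81.2 slope 0.183 ztop [np.float64(-14.8), np.float64(-13.6), np.float64(-11.1)] eef [ 0.454  -0.2601  0.137 ] t 22.25
frame world [ 532.  -289.9] [80.7 60.7] 88.42
  corner [ 500.5 -329.4] ztop 92.7
  corner [ 561.2 -331. ] ztop 93.8
  corner [ 563.4 -250.3] ztop 93.4
  corner [ 502.8 -248.7] ztop 92.3
wall -1 1502 [-2.00000e-04 -3.45348e+01]
wall 1 1363 [ 0.    33.461]
part -58 263 [-59.1 -57.  -55.1]
part 58 402 [56.3 58.1 60.4]
cheek 1 156 [46.3 48.5 50.2] 0.032916921688832396
```

```bash
python3 -m crank '[[-0.1,0.08,0,0,0,-0.01],[-0.2,0.16,0,0,0,-0.03],[-0.3,0.24,0,0,0,-0.05],[-0.3,0.24,0,0,0,-0.05],[-0.3,0.24,0,0,0,-0.05],[-0.3,0.24,0,0,0,-0.05]]'
python3 -c "from h import *; frame()"
```

```text
time: 22.95
eef_pos: [0.4501, -0.2615, 0.1366]
tcp_rot: [0.996, -0.081, -0.003, 0.037]
contact_force: [-0.3, -1.1, -3.1]
opening: 0.184
finger_force: 120.5
bar ext -25.5 51.1 mid y 12.8 x at mid 81.0 slope 0.204 ztop [np.float64(-14.8), np.float64(-13.8), np.float64(-11.1)] eef [ 0.4501 -0.2615  0.1366] t 22.95
frame world [ 527.9 -286.7] [60.6 80.7] 2.49
  corner [ 495.9 -247.7] ztop 91.8
  corner [ 499.4 -328.3] ztop 91.9
  corner [ 559.9 -325.7] ztop 91.5
  corner [ 556.4 -245.1] ztop 92.0
```

```bash
python3 -m crank '[[0.1,-0.05,0,0,0,0.005],[0.2,-0.1,0,0,0,0.01],[0.25,-0.11,0,0,0,0.018],[0.25,-0.11,0,0,0,0.018],[0.25,-0.11,0,0,0,0.018],[0.25,-0.11,0,0,0,0.018]]'
python3 -c "from h import *; frame()"
```

```text
time: 23.6
eef_pos: [0.4527, -0.2608, 0.1365]
tcp_rot: [0.995, -0.089, -0.003, 0.037]
contact_force: [-0.6, -0.8, -3.6]
opening: 0.183
finger_force: 120.5
bar ext -25.4 51.4 mid y 13.0 x at mid 81.1 slope 0.177 ztop [np.float64(-14.5), np.float64(-13.4), np.float64(-11.1)] eef [ 0.4527 -0.2608  0.1365] t 23.6
frame world [ 529.7 -288. ] [60.6 80.5] 0.12
  corner [ 499.3 -247.8] ztop 91.8
  corner [ 499.5 -328.3] ztop 92.6
  corner [ 560.1 -328.2] ztop 91.7
  corner [ 560.  -247.6] ztop 91.5
```

```bash
python3 -m crank '[[0,0,0,0,0,0],[0,0,0,0,0,0],[0,0,0,0,0,0],[0,0,0,0,0,0],[0,0,0,0,0,0]]' >/dev/null
python3 -c "from h import *; frame()" | head -2
python3 -m crank '[[0,0,0,0,0,0],[0,0,0,0,0,0],[0,0,0,0,0,0]]' >/dev/null
python3 -c "from h import *; frame()" |head -2
```

```text
bar ext -25.4 51.3 mid y 13.0 x at mid 81.1 slope 0.184 ztop [np.float64(-14.9), np.float64(-13.5), np.float64(-11.2)] eef [ 0.4527 -0.2608  0.1365] t 24.15
frame world [ 530.  -287.8] [60.7 80.7] 0.21
bar ext -25.6 50.5 mid y 12.5 x at mid 80.7 slope 0.244 ztop [np.float64(-15.4), np.float64(-13.8), np.float64(-10.9)] eef [ 0.4528 -0.2608  0.1365] t 24.5
frame world [ 530.4 -286.2] [60.7 80.5] 3.46
```

```bash
python3 -m crank '[[0,0.03,0.4,0,0,0],[0,0,0.8,0,0,0],[0,-0.03,1.1,0,0,0],[0,-0.06,1.4,0,0,0],[0,-0.08,1.7,0,0,0],[0,-0.1,2,0,0,0],[0,-0.12,2.3,0,0,0],[0,-0.12,2.3,0,0,0]]'
python3 -c "from h import *; frame()"
```

```text
time: 25.35
eef_pos: [0.4524, -0.2611, 0.1128]
tcp_rot: [0.995, -0.089, -0.003, 0.037]
contact_force: [-0.2, 1.1, -2.5]
opening: 0.184
finger_force: 120.5
bar ext -25.2 51.3 mid y 13.1 x at mid 81.1 slope 0.185 ztop [np.float64(-15.1), np.float64(-13.7), np.float64(-11.2)] eef [ 0.4524 -0.2611  0.1128] t 25.35
frame world [ 530.1 -288.1] [60.7 80.6] 0.59
  corner [ 499.3 -248.2] ztop 68.0
  corner [ 500.1 -328.7] ztop 68.7
  corner [ 560.8 -328.1] ztop 68.6
  corner [ 560.  -247.5] ztop 68.5
```

```bash
python3 -m crank '[[0,-0.02,0.3,0,0,0],[0,-0.04,0.6,0,0,0],[0,-0.06,0.9,0,0,0],[0,-0.08,1.2,0,0,0],[0,-0.1,1.4,0,0,0],[0,-0.12,1.6,0,0,0],[0,-0.12,1.6,0,0,0]]'
python3 -c "from h import *; frame()"
```

```text
time: 26.1
eef_pos: [0.4525, -0.2612, 0.097]
tcp_rot: [0.995, -0.089, -0.003, 0.037]
contact_force: [-0.3, -0.7, -3.6]
opening: 0.185
finger_force: 120.5
bar ext -25.4 50.9 mid y 12.8 x at mid 80.9 slope 0.216 ztop [np.float64(-15.2), np.float64(-14.0), np.float64(-11.0)] eef [ 0.4525 -0.2612  0.097 ] t 26.1
frame world [ 530.1 -279.3] [ 73.7 157.4] 1.44
  corner [ 491.3 -201.5] ztop 45.4
  corner [ 568.9 -357. ] ztop 45.2
```

```bash
python3 -m crank '[[0,-0.01,0.15,0,0,0],[0,-0.02,0.3,0,0,0],[0,-0.03,0.45,0,0,0],[0,-0.04,0.6,0,0,0],[0,-0.05,0.75,0,0,0],[0,-0.05,0.75,0,0,0],[0,-0.05,0.75,0,0,0]]'
cat >> h.py <<'E'
def racktop():
    s=ctrl.get_state(); im,Q=bar(); T=R.from_quat(s["tcp_rot"]); W=(T.apply(Q.reshape(-1,3)/1000)+s["eef_pos"]).reshape(Q.shape)
    th=.0245; c=np.array([.53,-.2875]); u=((W[...,0]-c[0])*np.cos(th)+(W[...,1]-c[1])*np.sin(th))*1000; v=(-(W[...,0]-c[0])*np.sin(th)+(W[...,1]-c[1])*np.cos(th))*1000
    for a in(-1,1):
        for b in(-1,1):
            k=(abs(u-a*28)<6)&(abs(v-b*38)<6)&(W[...,2]<.06); print("corner",a,b,(np.percentile(W[k][:,2],[75,95])*1000).round(1) if k.any() else None,end=" ")
    k=(abs(u)<12)&(abs(v)<45)&(W[...,2]>.09)&(W[...,2]<.13)&((abs(Q[...,1]+17.5)>5)&(abs(Q[...,1]-16)>5))&(Q[...,2]<-3)
    if k.any():
        l=k&(v>20); r=k&(v<-20); print("\nbar world z L",np.percentile(W[l][:,2],97) if l.any() else 0,"R",np.percentile(W[r][:,2],97) if r.any() else 0,"u line",np.polyfit(v[k],u[k],1).round(3),"v",v[k].min().round(1),v[k].max().round(1))
E
python3 -c "from h import *; racktop()"
```

```text
time: 26.85
eef_pos: [0.453, -0.2616, 0.0902]
tcp_rot: [0.995, -0.089, -0.002, 0.038]
contact_force: [-0.0, 0.3, -2.1]
opening: 0.183
finger_force: 120.7
bar ext -26.0 50.7 mid y 12.3 x at mid 80.5 slope 0.21 ztop [np.float64(-16.2), np.float64(-15.0), np.float64(-12.2)] eef [ 0.453  -0.2616  0.0902] t 26.85
corner -1 -1 [45.3 46.7] corner -1 1 [44.2 46.3] corner 1 -1 [45.1 46.6] corner 1 1 [44.9 46.7] 
bar world z L 0.10514413474079332 R 0.1049231678932778 u line [-0.005  0.181] v -39.2 39.9
```

Bar top at z = 0.105 and all four corners level at about 0.0467 show the rack standing flat on the pad. Next I'll lower the fork free, easing it off the left leg.

```bash
python3 -m crank '[[0,0.02,0.2,0,0,0],[0,0.07,0.4,0,0,0],[0,0.12,0.6,0,0,0],[0,0.2,0.9,0,0,0],[0,0.2,1.2,0,0,0],[0,0.2,1.5,0,0,0],[0,0.2,1.5,0,0,0]]'
python3 -c "from h import *; racktop()"
```

```text
time: 27.6
eef_pos: [0.4518, -0.2642, 0.0744]
tcp_rot: [0.995, -0.089, -0.003, 0.037]
contact_force: [-1.0, -0.4, -1.5]
opening: 0.184
finger_force: 120.7
bar ext -25.4 46.7 mid y 10.6 x at mid 78.9 slope 0.206 ztop [np.float64(-18.7)] eef [ 0.4518 -0.2642  0.0744] t 27.6
corner -1 -1 [45.2 46.5] corner -1 1 [43.6 46.2] corner 1 -1 [45.3 46.7] corner 1 1 [44.9 46.6] 
bar world z L 0.10499784570358837 R 0.10496188116555419 u line [-0.003  0.169] v -39.4 39.8
```

```bash
python3 -m crank '[[-0.4,0,0,0,0,0],[-1,0,0,0,0,0],[-1.7,0,0,0,0,0],[-2.4,0,0,0,0,0],[-3.1,0,0,0,0,0],[-3.8,0,0,0,0,0],[-4,0,0,0,0,0],[-4,0,0,0,0,0]]'
python3 -c "from h import *; racktop()"
```

```text
time: 28.45
eef_pos: [0.4125, -0.2573, 0.0751]
tcp_rot: [0.995, -0.09, -0.003, 0.037]
contact_force: [0.6, -0.7, -2.2]
opening: 0.187
finger_force: 120.7Traceback (most recent call last):
  File "<string>", line 1, in <module>
    from h import *; racktop()
                     ~~~~~~~^^
  File "h.py", line 47, in racktop
    s=ctrl.get_state(); im,Q=bar(); T=R.from_quat(s["tcp_rot"]); W=(T.apply(Q.reshape(-1,3)/1000)+s["eef_pos"]).reshape(Q.shape)
                             ~~~^^
  File "h.py", line 33, in bar
    q=Q[m]; c=np.polyfit(q[:,1],q[:,0],1);
              ~~~~~~~~~~^^^^^^^^^^^^^^^^^
    raise TypeError("expected non-empty vector for x")
TypeError: expected non-empty vector for x
```

```bash
python3 -m crank '[[-0.7,0,-0.5,0,0,0],[-1,0,-2,0.01,0,0],[-1,0,-4,0.03,0,-0.01],[-1,0,-6,0.05,0,-0.03],[-1,0,-8,0.075,0,-0.05],[-1,0,-8.5,0.075,0,-0.06],[-1,0,-8.5,0.075,0,-0.065],[-1,0,-8.5,0.075,0,-0.065]]'
python3 - <<'E'
from h import *
print(rel([.486,.0079,.16],-.1158))
s=ctrl.get_state(); im,d,K,o,Rm=cam("wrist"); np.savez("w10.npz",im=im,d=d,K=K,o=o,R=Rm); P=fish_pts(d,K,o,Rm); T=R.from_quat(s["tcp_rot"]); Q=T.inv().apply((P-s["eef_pos"]).reshape(-1,3)).reshape(P.shape)*1000
m=(Q[...,0]>30)&(Q[...,0]<115)&(abs(Q[...,1])<28)&(Q[...,2]>-30)&(Q[...,2]<25); f=Q[m]
for a in(30,50,78,94):
    k=(f[:,0]>=a)&(f[:,0]<a+8); l=k&(f[:,1]<-8); r=k&(f[:,1]>8); print(a,"L",f[l].mean(0).round(1),"R",f[r].mean(0).round(1),"topz",np.percentile(f[k][:,2],5).round(1))
H=P[...,2]; k=(H>.09)&(H<.115)&(P[...,0]>.49)&(abs(P[...,1]+.2875)<.06); print("bar",k.sum(),np.percentile(P[k],[1,50,99],0).round(4).tolist() if k.any() else 0)
E
```

```text
time: 29.3
eef_pos: [0.4034, -0.2487, 0.1588]
tcp_rot: [0.998, -0.057, -0.001, -0.0]
contact_force: [-0.0, -0.6, -2.4]
opening: 0.187
finger_force: 120.8
(array([  5.28, -26.43,  -0.12]), array([-0.001,  0.002,  0.002]))
30 L [ 34.  -17.3 -10.6] R [ 34.   16.3 -10.5] topz -11.9
50 L [ 53.9 -17.4 -10.5] R [ 54.1  16.  -10.5] topz -11.9
78 L [ 82.  -17.4  -5.5] R [82.1 16.  -5.5] topz -7.0
94 L [ 97.9 -17.3 -13.9] R [ 97.9  16.  -13.8] topz -17.1
bar 1036 [[0.5261, -0.3256, 0.0922], [0.5292, -0.286, 0.1033], [0.5335, -0.2485, 0.1054]]
```

The fork sits in the hand as before, and the rack stands in place. Next I'll return the fork to its mat.

```bash
python3 -m crank '[[0.5,-1,0,0,0,0],[1.2,-3.5,0,0,0,0],[2,-7.5,0,0,0,0],[2.8,-11.5,0,0,0,0],[3.6,-15.5,0,0,0,0],[4.3,-19.5,0,0,0,0],[4.9,-23,0,0,0,0],[5.2,-25.5,0,0,0,0],[5.3,-26.4,0,0,0,0],[5.3,-26.4,0,0,0,0]]'
python3 -m crank '[[0,0,2,0,0,0],[0,0,5,0,0,0],[0,0,8,0,0,0],[0,0,11,0,0,0],[0,0,13,0,0,0],[0,0,14,0,0,0],[0,0,14,0,0,0],[0,0,14,0,0,0]]'
python3 -c "
from h import *
print(rel([.486,.0079,.0097],-.1158))"
```

```text
time: 30.35
eef_pos: [0.4864, 0.0083, 0.159]
tcp_rot: [0.998, -0.056, -0.001, -0.0]
contact_force: [-0.2, -0.3, -1.5]
opening: 0.189
finger_force: 120.8
time: 31.15
eef_pos: [0.4873, 0.0064, 0.0205]
tcp_rot: [0.998, -0.057, 0.0, 0.0]
contact_force: [0.5, -0.2, -1.0]
opening: 0.18
finger_force: 120.7
(array([-0.15, -0.14,  1.08]), array([ 0.   , -0.   ,  0.001]))
```

```bash
python3 -m crank '[[-0.1,-0.1,0.3,0,0,0],[-0.1,-0.1,0.6,0,0,0],[-0.1,-0.1,0.8,0,0,0],[-0.1,-0.1,0.95,0,0,0],[-0.1,-0.1,1.05,0,0,0],[-0.1,-0.1,1.05,0,0,0],[-0.1,-0.1,1.05,0,0,0]]'
```

```text
time: 31.85
eef_pos: [0.4857, 0.0082, 0.0098]
tcp_rot: [0.998, -0.057, -0.001, -0.0]
contact_force: [-3.4, 0.6, 5.7]
opening: 0.181
finger_force: 121.9
```

```bash
python3 -m crank '[[0,0,0,0,0,0],[0,0,0,0,0,0],[0,0,0,0,0,0],[0,0,0,0,0,0],[0,0,0,0,0,0],[0,0,0,0,0,0],[0,0,0,0,0,0]]' 0.8 
python3 -m crank '[[0,0,-1,0,0,0],[0,0,-4,0,0,0],[-0.5,0,-8,0,0,0],[-1.5,0,-13,0,0,0],[-1.5,0,-18,0,0,0],[-1.5,0,-22,0,0,0],[-1.5,0,-25,0,0,0],[-1.5,0,-25,0,0,0],[-1.5,0,-25,0,0,0]]'
python3 - <<'E'
from h import *
im,d,K,o,Rm=cam("wrist"); P=fish_pts(d,K,o,Rm); H=P[...,2]
def fk(P):
    H=P[...,2]; w=(P[...,0]>.40)&(P[...,0]<.62)&(abs(P[...,1]-.008)<.032)&(H>.009); f=P[w]*1000
    for a in(420,440,460,480,500,520,540,570,580):
        k=(f[:,0]>=a)&(f[:,0]<a+10); print(a,k.sum(),f[k][:,1].min().round(1),f[k][:,1].max().round(1),np.median(f[k][:,2]).round(1))
    print(f[:,0].min(),f[:,0].max())
fk(P); z=np.load("w1.npz"); print("before"); fk(fish_pts(z["d"],z["K"],z["o"],z["R"]))
im,d,K,o,Rm=cam("scene"); P=pts(d,K,o,Rm); H=P[...,2]
k=(H>.095)&(H<.112)&(abs(P[...,0]-.53)<.03)&(abs(P[...,1]+.2875)<.06); print("rack bar",k.sum(),np.percentile(P[k],[3,50,97],0).round(4).tolist())
k=(H>.04)&(H<.055)&(abs(P[...,0]-.53)<.027)&(abs(P[...,1]+.2875)<.037); print("rack top z",np.percentile(H[k],[50,90]))
z0=np.load("scene0.npz"); P0=pts(z0["d"],z0["K"],z0["o"],z0["R"])
for nm,(a,b,c,e) in dict(small=(.55,.68,.1,.22),jar=(.49,.57,-.22,-.13),tubes=(.49,.57,-.46,-.36)).items():
    print(nm,[np.r_[((Q[...,0]>a)&(Q[...,0]<b)&(Q[...,1]>c)&(Q[...,1]<e)&(Q[...,2]>.05)).sum(),Q[(Q[...,0]>a)&(Q[...,0]<b)&(Q[...,1]>c)&(Q[...,1]<e)&(Q[...,2]>.05)].mean(0).round(4)].tolist() for Q in(P0,P)])
print(ctrl.get_state()["contact_force"],ctrl.get_state()["time"])
E
```

```text
time: 32.55
eef_pos: [0.4857, 0.0081, 0.0092]
tcp_rot: [0.998, -0.057, -0.001, -0.0]
contact_force: [0.7, 0.7, 0.6]
opening: 0.799
finger_force: 0.0
time: 33.45
eef_pos: [0.4712, 0.0098, 0.2604]
tcp_rot: [0.998, -0.057, 0.001, 0.0]
contact_force: [-0.1, 0.0, -0.3]
opening: 0.8
finger_force: 0.0
420 100 6.5 24.3 33.0
440 107 4.3 22.2 33.1
460 509 -24.0 19.8 283.9
480 11126 -24.0 40.0 347.9
500 176 -15.3 26.8 25.4
520 77 -16.3 24.5 20.4
540 71 -17.1 22.0 20.6
570 72 -20.6 18.5 18.0
580 69 -22.3 17.3 25.1
418.7818596748715 591.3786396205869
before
420 99 6.3 23.8 33.1
440 108 3.8 21.1 33.0
460 110 1.3 18.3 33.0
480 12064 -24.0 40.0 349.6
500 178 -16.5 26.6 26.2
520 75 -16.5 23.5 20.3
540 69 -17.8 22.1 20.9
570 70 -22.0 17.7 18.5
580 60 -23.4 15.6 24.9
418.8815994941183 590.0044518094077
rack bar 62 [[0.5257, -0.3252, 0.0977], [0.5293, -0.2883, 0.1043], [0.5322, -0.2498, 0.1078]]
rack top z [0.0426183  0.04653186]
small [[592.0, 0.6107, 0.1548, 0.1517], [589.0, 0.6104, 0.1548, 0.1519]]
jar [[207.0, 0.5292, -0.1757, 0.0648], [209.0, 0.5291, -0.1755, 0.0647]]
tubes [[247.0, 0.5336, -0.4071, 0.0606], [244.0, 0.5333, -0.4068, 0.0603]]
[-0.7241658   0.63114353 -0.81225759] 33.55
```

The fork lies as it did, to within about 1 mm. The rack stands flat between the cheeks, and the small rack, jar and tubes have not moved.

```bash
python3 -c "
from plant import ctrl
print(ctrl.sign_off())"
```

```text
the job is handed in; nothing more can be done
None
```

The rack stands flat on the pad between the two cheeks, the fork is back on its mat to within about 1 mm of how it lay, nothing else measured had moved, and the job was handed in at 33.6 s; on the way the rack slid about 13 mm along the fork and tilted a few degrees, and I levelled it before setting it down.

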